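# Fetch the carving bar from behind the wax tubes

### The arm

A 6-joint arm with a two-finger parallel gripper is mounted at the origin on the work surface. World frame = base frame: x ahead of the robot, y to its left, z up, the work surface at z = 0. Lengths are in m, angles in rad, forces in N, time in s.
With the tool pointing down it reaches from about 0.25 to 0.775 m from the base axis. Payload 4 kg.
Tool frame: the origin (TCP) lies at the very end of the fingers, on their centre line; the grasp point (between the pads) lies 19 mm behind it; y points along the fingers, x is the direction in which the jaws open and shut, and the axes are right-handed (so a half turn about y gives the same grasp; the last joint's range is limited). The gripper opens to 94 mm and grips with 3 to 60 N. Pads are 16 mm wide; open, the fingers measure 119 mm over their backs; the gripper's body (75 mm by 177 mm) begins 78 mm behind the grasp point.
Start: joints at [-1.391, 0.087, 1.371, -0, 1.684, -0.103], TCP at [0.153, -0.528, 0.178] pointing down, gripper open.
Joint ranges: [-3.1, 3.1], [-0.76, 2.03], [0.27, 2.55], [-1.08, 4.22], [0.17, 2.65], [-2.57, 2.57]. Speed limits (rad/s): [2.79, 2.79, 3.14, 3.14, 3.14, 3.14].

### API

Orientations are given as [roll, pitch, yaw] about the fixed x, y, z axes, in that order (R = Rz(yaw) Ry(pitch) Rx(roll)).
In Python, from bench import robot gives the robot as it stands.
- The arm moves only by the shell command python3 -m handwheel 'ROWS' [OPENING]. ROWS is JSON, a list of rows, each an object with "delta_pos": the shift along the tool's x, y, z in mm, a list of three; "yaw": the turn about the tool's y in rad. A call has 1 to 12 rows; each row is the pose to reach, as a shift and turn from the pose commanded when the call began, along the tool's axes at that moment; what a row does not reach only later rows make up. A row lasts 1/10 s, in which the tool goes at most 50 mm and 8.59 degrees, less where a joint would pass 70% of its speed; a pose out of reach is approached as far as the arm can. A call with a gripper value outside its range is refused whole. OPENING is the closure in counts, from 0 (fully open) to 255 (shut), set as the call begins (- or left out, the last holds). The fingers move at their own pace and stop on an object; the grip force is fixed at half the most. Time passes only in rows, so rows that repeat a pose let the fingers close. It gives the time, the measured TCP pose, the force and the opening at its end, in the units of the state.
- robot.get_obs(): the state, without advancing time (a new reading comes with each control period).
- robot.snapshot(name): name is "scene" or "side" or "wrist"; returns a dict with "image" (480x640x3 uint8, red, green, blue), "fx", "fy", "cx", "cy" (pixels), "rvec" (rotation vector, rad) and "tvec" (3), from world to camera coordinates, as OpenCV has them. Camera axes: x right, y down, z forward; pixel columns grow to the right and rows downward; lengths in m; the calibration is good to about 2 mm. A picture is of the moment at which its call begins. There is no depth.
- robot.close_job(): hands the job in, once; it reports no verdict.
The state is a dict: "time": time; "joint_positions": joint angles; "qvel": joint speeds; "joint_torque": joint torques, N m; "tool_pos": TCP position; "ee_rot": TCP orientation; "wrist_force": force on the tool from outside, world axes, zero at the start; "wrist_torque": the same for the moment, N m; "width": finger opening in m.
Only numpy, scipy, OpenCV 4.12 (cv2) and the standard library are available. Lean on these libraries where they do the work, as an engineer would, in place of code of your own. Each camera call takes 0.05 s, during which the arm holds its last target.

### The job

I need the green wax bar that lies behind the three wax tubes on the cream rack. Stand all three tubes aside in the grey tray, lay the bar flat, clover side up, on the cork carving block so that it fills the outlined rectangle between the two brass stops, then stand each tube back upright on the very spot of the rack where it was at the start. Do not shift or knock over the jar, the steel mandrel or the little wax ring.

Things in the scene. Friction and masses are not known exactly. Their poses are not given: they have to be found in the camera images.
- blue_tube: blue carving-wax tube standing upright, a round cylinder 32 mm in diameter and 80 mm tall with a small dark bore drawn on its flat top (solid to touch); origin at the centre of its underside, z up; about 60 g
- purple_tube: purple carving-wax tube standing upright, a round cylinder 32 mm in diameter and 80 mm tall with a small dark bore drawn on its flat top (solid to touch); origin at the centre of its underside, z up; about 60 g
- red_tube: red carving-wax tube standing upright, a round cylinder 32 mm in diameter and 80 mm tall with a small dark bore drawn on its flat top (solid to touch); origin at the centre of its underside, z up; about 60 g
- wax_bar: dark green carving-wax bar lying flat, 110 mm long (its x) by 26 mm wide (its y) by 24 mm tall (z), with a small pale clover mark at the +x end of its top; origin at the centre of its underside; about 75 g. It starts on the rack, 4 to 11 mm behind the tubes (farther from the robot), crosswise to the rack's x axis; either end may come to lie at either stop
- rack: cream-painted wooden stock rack, fixed: a plank 122 mm (x) by 240 mm (y), top face 12 mm above the bench; its +x side is the far side, where a lip 6 mm thick rises 6 mm above the plank with its inner face at x = 56 mm. Origin at bench height, 1 mm from the plank's centre. Front row: three thin dark ring marks 42 mm in diameter, at x = -35.5 mm and y = -55, 0, 55 mm, on which the tubes start in any order (within about 5 mm); the bar starts near x = 1 mm, y = 0
- tray: grey open tray, fixed, 200 mm (x) by 110 mm (y) outside, walls 5 mm thick and 14 mm high, floor 5 mm thick; origin at the centre of its underside. It is on the robot's left or right
- carving_block: fixed carving block, wood with a cork top, 160 mm (x) by 90 mm (y), cork face 20 mm above the bench; origin at the centre of its underside. A white outline, 118 by 34 mm outside and 112 by 28 mm inside, long side along x, is drawn in its middle; at both ends of it a brass stop 30 mm wide stands 10 mm above the cork, inner faces at x = -66 and 66 mm. It is on the side opposite the tray
- bur_jar: small closed amber jar with white cap, 48 mm diameter, 60 mm tall, loose; origin at the centre of its underside; bystander beyond the rack to one side; leave alone
- mandrel: steel ring mandrel, an upright slim cone 110 mm tall on a round foot 52 mm in diameter, loose; origin at the centre of its underside; bystander beyond the rack on the other side from the jar
- wax_ring: small turquoise wax ring lying flat near one end of the rack, outer diameter 26 mm, 10 mm tall, loose; origin at the centre of its underside; bystander
There are look-alikes about, which are no part of the job. What is shaped like the purple_tube but pink is not meant. What is shaped like the blue_tube but pink is not meant.

How it is judged:
By the outcome, as a careful person would: the job done as asked, in the order asked, and still so for the second after the job is handed in, with the robot touching nothing.
It also fails if it takes over 134 s, if anything falls off the work surface, if the arm or the gripper's body presses on something with over 40 N, if the wrist force passes 120 N, or if a joint passes its speed limit or range.

## Working session

There is one attempt and no reset: what is moved stays moved. The work goes in short steps, Python scripts to look and compute and a shell command to move; the robot and the scene stay as the last step left them, time stands still between calls to the robot, and variables do not carry over. Pictures are saved under pics/ and viewed, and the job is handed in when it is done.

```bash
ls; mkdir -p pics
python3 - <<'E'
from bench import robot
import cv2,json,numpy as np
for n in ["scene","side","wrist"]:
    s=robot.snapshot(n)
    cv2.imwrite(f"pics/{n}0.png",s["image"][:,:,::-1])
    print(n,{k:np.round(s[k],4).tolist() for k in s if k!="image"})
print(robot.get_obs())
E
```

```text
pics
scene {'fx': 488.1565, 'fy': 488.1565, 'cx': 317.416, 'cy': 242.6268, 'rvec': [2.1164, 0.6917, -0.3387], 'tvec': [-0.4936, -0.1784, 1.1659]}
side {'fx': 474.1246, 'fy': 474.1246, 'cx': 319.0053, 'cy': 233.3882, 'rvec': [0.4616, -2.8137, 1.0486], 'tvec': [0.5845, 0.1815, 0.8587]}
wrist {'fx': 384.6118, 'fy': 384.6118, 'cx': 315.4768, 'cy': 236.9077, 'rvec': [-2.3243, 1.7464, 0.249], 'tvec': [-0.5492, -0.0286, 0.3928]}
{'time': 0.15, 'joint_positions': array([-1.39109146e+00,  8.77957043e-02,  1.37187671e+00, -2.19584818e-05,
        1.68354974e+00, -1.03074996e-01]), 'qvel': array([ 7.03280298e-04, -6.41707119e-04, -3.96331559e-03, -4.17916119e-04,
        9.35283956e-05,  9.66515923e-04]), 'joint_torque': array([ 1.89355247e-03, -3.40643156e+01, -3.02792609e+01,  7.17574102e-02,
        3.05446365e-02, -1.15643361e-04]), 'tool_pos': array([ 0.15338589, -0.52771916,  0.17658275]), 'ee_rot': array([-1.57065037,  0.00162309, -1.2880188 ]), 'wrist_force': array([-0.68359347,  0.84312957,  0.59934043]), 'wrist_torque': array([0.00016035, 0.0377072 , 0.01300067]), 'width': 0.09388747002381725}
```

View pics/scene0.png

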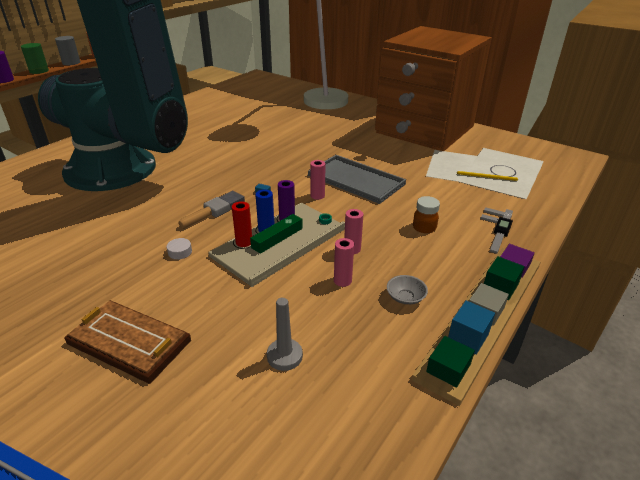

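View pics/side0.png

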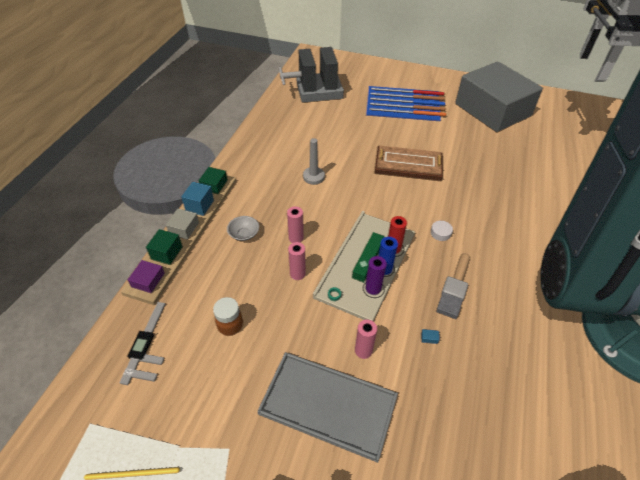

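View pics/wrist0.png

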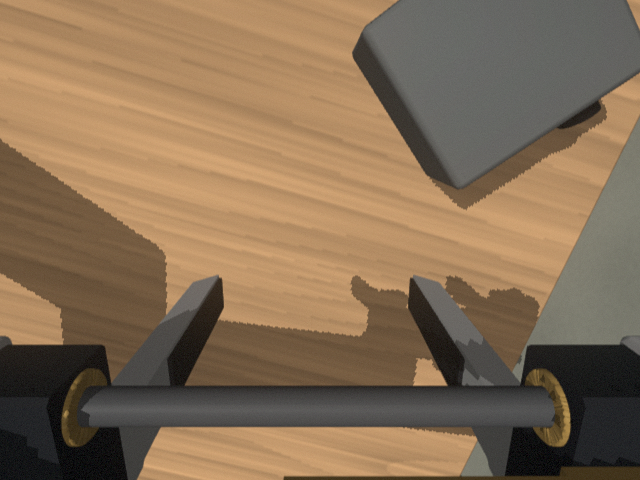

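```bash
cat > h.py <<'E'
from bench import robot
import cv2,numpy as np
from scipy.spatial.transform import Rotation as R
def snap(n,f=None):
    s=robot.snapshot(n)
    if f: cv2.imwrite(f"pics/{f}.png",s["image"][:,:,::-1])
    return s
def K(s): return np.array([[s["fx"],0,s["cx"]],[0,s["fy"],s["cy"]],[0,0,1]])
def proj(s,P):
    return cv2.projectPoints(np.array(P,float).reshape(-1,3),np.array(s["rvec"],float),np.array(s["tvec"],float),K(s),None)[0].reshape(-1,2)
def unp(s,uv,z):
    uv=np.array(uv,float).reshape(-1,2); M=cv2.Rodrigues(np.array(s["rvec"],float))[0]; t=np.array(s["tvec"],float)
    d=np.c_[uv,np.ones(len(uv))]@np.linalg.inv(K(s)).T@M; c=-M.T@t
    return c+d*((z-c[2])/d[:,2])[:,None]
def crop(s,f,x0,y0,x1,y1,k):
    im=s["image"][y0:y1,x0:x1,::-1]
    cv2.imwrite(f"pics/{f}.png",cv2.resize(im,None,fx=k,fy=k,interpolation=cv2.INTER_CUBIC))
E
python3 - <<'E'
from h import *
s=snap("scene");crop(s,"sc1",200,150,360,290,5)
s=snap("side");crop(s,"si1",250,120,450,270,4)
crop(s,"si2",250,200,450,350,4)
crop(s,"si3",250,310,450,460,4)
E
```

```text
(no output)
```

View pics/sc1.png

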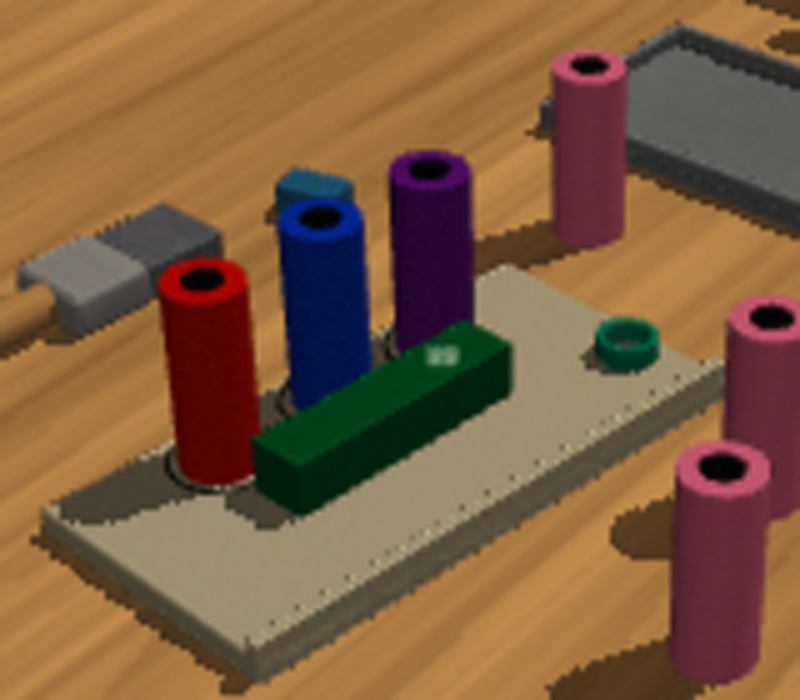

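View pics/si2.png

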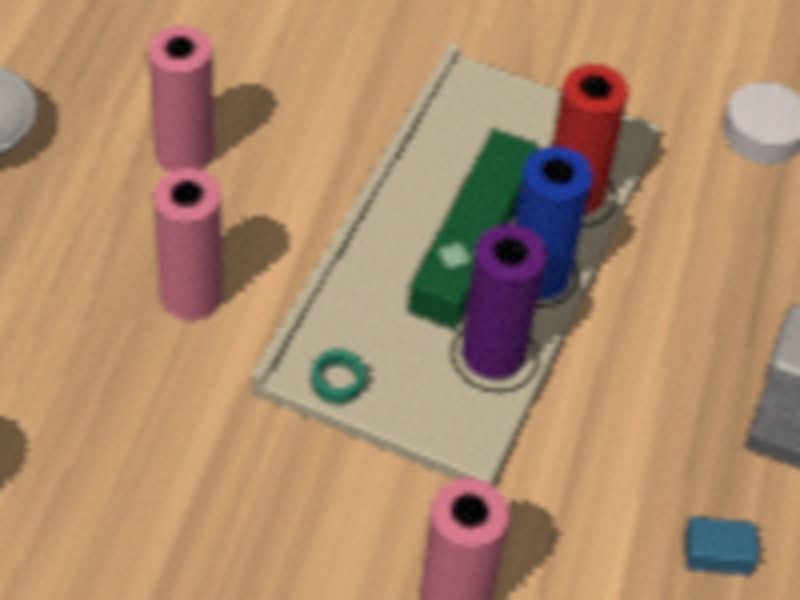

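View pics/si1.png

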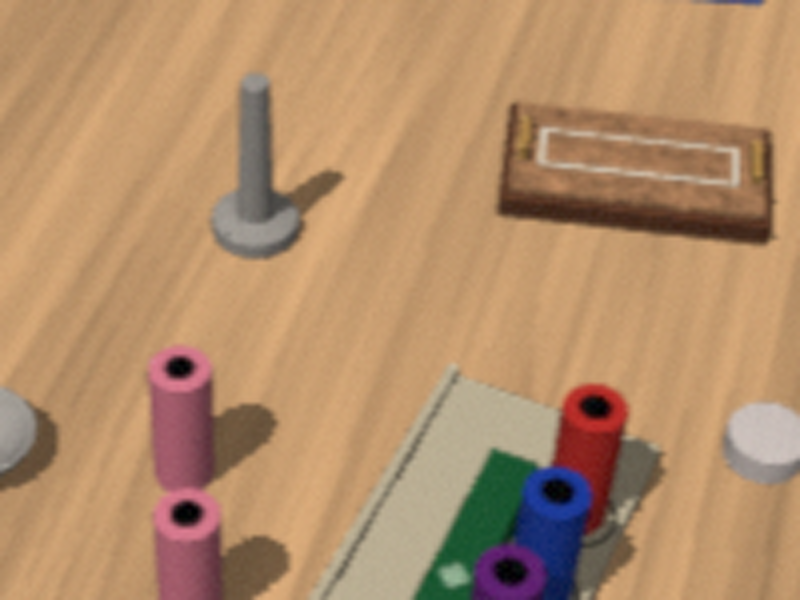

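View pics/si3.png

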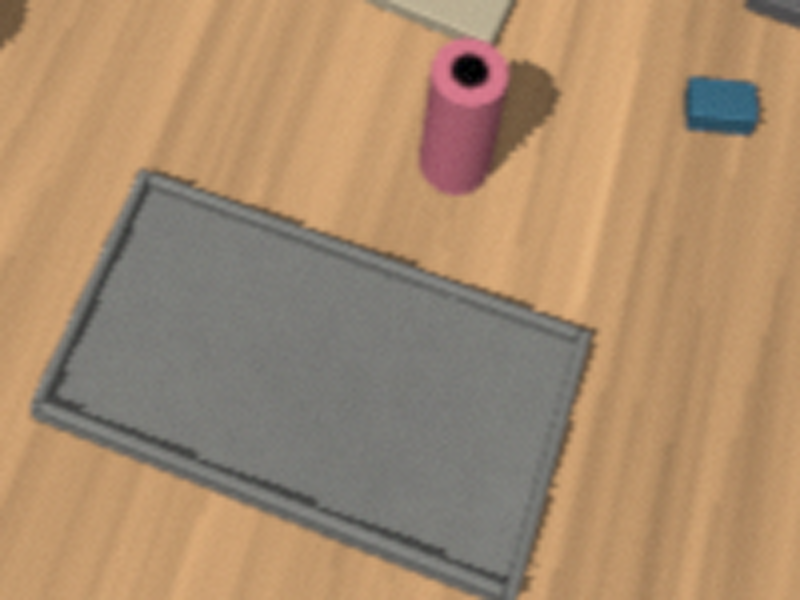

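Run:
```python
from h import *
sc=snap("scene");si=snap("side")
def bore(s,u,v):
    u,v=int(u),int(v);g=s["image"][v-6:v+7,u-6:u+7].astype(float).max(2)
    w=np.clip(60-g,0,None); yy,xx=np.mgrid[v-6:v+7,u-6:u+7]
    m=((xx-u)**2+(yy-v)**2)<30; w=w*m
    return (w*xx).sum()/w.sum(),(w*yy).sum()/w.sum()
A={"red":((203,279),(596,88)),"blue":((320,217),(557,172)),"purple":((431,167),(509,252)),
"pinkL":((590,65),(469,510)),"pinkA":((772,318),(186,193)),"pinkB":((722,467),(180,47))}
for n,(a,b) in A.items():
    z=.092 if n[0]!='p' or n=="purple" else .080
    pa=unp(sc,bore(sc,200+a[0]/5,150+a[1]/5),z)[0];pb=unp(si,bore(si,250+b[0]/4,200+b[1]/4),z)[0]
    print(n,np.round(pa[:2],4),np.round(pb[:2],4))
def sh(n,s,pts,z,off,k):
    p=unp(s,np.array(pts)/k+np.array(off),z);print(n,np.round(p[:,:2],4).tolist())
    return p
sh("tray",si,[(145,172),(593,330),(515,597),(37,410)],.014,(250,310),4)
sh("outl",si,[(538,127),(740,148),(737,186),(537,165)],.02,(250,120),4)
sh("block",si,[(513,103),(771,130),(770,237),(500,212)],.02,(250,120),4)
sh("bartop side",si,[(490,130),(412,293),(460,313)],.036,(250,200),4)
sh("bartop scene",sc,[(255,437),(303,468),(513,348),(465,322)],.036,(200,150),5)
sh("rack top scene",sc,[(45,515),(250,650),(510,265)],.012,(200,150),5)
sh("rack lip scene",sc,[(722,362),(256,655)],.018,(200,150),5)
sh("rack top side",si,[(660,125),(494,483)],.012,(250,200),4)
sh("rack lip side",si,[(455,45),(255,385)],.018,(250,200),4)
sh("ring",si,[(340,376)],.022,(250,200),4);sh("mandrel",si,[(256,80)],.11,(250,120),4)
sh("jar",si,[(228,309)],.06,(0,0),1)
sh("outl scene",sc,[(89,328),(108,317),(171,338),(152,355)],.02,(0,0),1)
```

```text
red [ 0.47   -0.0422] [ 0.4701 -0.041 ]
blue [0.4761 0.0142] [0.4757 0.0161]
purple [0.4857 0.066 ] [0.485  0.0685]
pinkL [0.4702 0.191 ] [0.4699 0.1934]
pinkA [0.6361 0.0725] [0.6365 0.0747]
pinkB [ 0.6718 -0.0131] [ 0.672  -0.0115]
tray [[0.5926, 0.2482], [0.3958, 0.2549], [0.4016, 0.3638], [0.5964, 0.3567]]
outl [[0.5557, -0.3229], [0.4357, -0.3435], [0.4317, -0.3084], [0.5482, -0.2882]]
block [[0.5756, -0.3403], [0.4206, -0.3665], [0.4064, -0.2704], [0.5589, -0.2404]]
bartop side [[0.5172, -0.0461], [0.527, 0.065], [0.5026, 0.0688]]
bartop scene [[0.4958, -0.0475], [0.5221, -0.0513], [0.5353, 0.0541], [0.5095, 0.0575]]
rack top scene [[0.4436, -0.1048], [0.5535, -0.1162], [0.4743, 0.1317]]
rack lip scene [[0.5903, 0.1165], [0.5619, -0.1218]]
rack top side [[0.4362, -0.0995], [0.4664, 0.1377]]
rack lip side [[0.5524, -0.115], [0.5844, 0.1265]]
ring [[0.5478, 0.1115]]
mandrel [[0.6958, -0.201]]
jar [[0.7067, 0.2246]]
outl scene [[0.4427, -0.3445], [0.4456, -0.3141], [0.5553, -0.286], [0.5587, -0.3227]]
```

```bash
cat >> h.py <<'E'
def plan(x,y,z,yawdeg):
    o=robot.get_obs(); p=np.array(o["tool_pos"]); M=R.from_euler("xyz",o["ee_rot"]).as_matrix()
    d=M.T@(np.array([x,y,z])-p)*1000; y0=np.arctan2(M[1,0],M[0,0])
    dy=-(np.radians(yawdeg)-y0); dy=(dy+np.pi)%(2*np.pi)-np.pi
    print("t",round(o["time"],2),"pos",np.round(p,4),"yaw",round(np.degrees(y0),2),"w",round(o["width"],4),"F",np.round(o["wrist_force"],1))
    print("delta",np.round(d,1).tolist(),"yaw",round(dy,4), "steps>=",int(np.ceil(max(np.linalg.norm(d)/50,abs(dy)/.15))))
E
python3 - <<'E'
from h import *
s=snap("wrist");o=robot.get_obs();M=R.from_euler("xyz",o["ee_rot"]).as_matrix()
C=cv2.Rodrigues(np.array(s["rvec"]))[0];c=-C.T@s["tvec"]
print("cam in tool",M.T@(c-o["tool_pos"]));print("cam axes in tool (cols x,y,z)\n",np.round(M.T@C.T,3))
plan(.44,.01,.32,-8)
E
```

```text
cam in tool [-5.34392471e-05 -2.07878874e-01  8.10230117e-02]
cam axes in tool (cols x,y,z)
 [[ 1.    -0.001 -0.   ]
 [-0.    -0.278  0.961]
 [-0.001 -0.961 -0.278]]
t 0.4 pos [ 0.1535 -0.5281  0.1773] yaw -73.79 w 0.0941 F [-0.8 -0.1  0.1]
delta [-436.8, -142.5, 425.3] yaw -1.1483 steps>= 13
```

```bash
python3 - <<'E'
from h import *
plan(.5,-.03,.25,-8)
E
python3 -m handwheel '[{"delta_pos":[-382,-73,448],"yaw":-1.148},{"delta_pos":[-382,-73,448],"yaw":-1.148},{"delta_pos":[-382,-73,448],"yaw":-1.148},{"delta_pos":[-382,-73,448],"yaw":-1.148},{"delta_pos":[-382,-73,448],"yaw":-1.148},{"delta_pos":[-382,-73,448],"yaw":-1.148},{"delta_pos":[-382,-73,448],"yaw":-1.148},{"delta_pos":[-382,-73,448],"yaw":-1.148},{"delta_pos":[-382,-73,448],"yaw":-1.148},{"delta_pos":[-382,-73,448],"yaw":-1.148},{"delta_pos":[-382,-73,448],"yaw":-1.148},{"delta_pos":[-382,-73,448],"yaw":-1.148}]' 0
```

```text
t 0.4 pos [ 0.1535 -0.5281  0.1773] yaw -73.79 w 0.0941 F [-0.8 -0.1  0.1]
delta [-381.6, -72.6, 471.8] yaw -1.1483 steps>= 13
time: 1.6
tool_pos: [0.478, -0.0339, 0.251]
ee_rot: [-1.571, -0.001, -0.139]
wrist_force: [0.3, -0.9, 0.6]
width: 0.094
```

```bash
python3 -m handwheel '[{"delta_pos":[18,0,0],"yaw":0},{"delta_pos":[18,0,0],"yaw":0},{"delta_pos":[18,0,0],"yaw":0}]'
python3 - <<'E'
from h import *
s=snap("wrist","w1"); print(robot.get_obs()["tool_pos"],robot.get_obs()["ee_rot"])
E
```

```text
time: 1.9
tool_pos: [0.4945, -0.0389, 0.2501]
ee_rot: [-1.571, 0.001, -0.14]
wrist_force: [-0.3, -0.7, -0.4]
width: 0.0942
[ 0.4942548  -0.03925115  0.25027837] [-1.57102627e+00  9.09123627e-04 -1.40857255e-01]
```

View pics/w1.png

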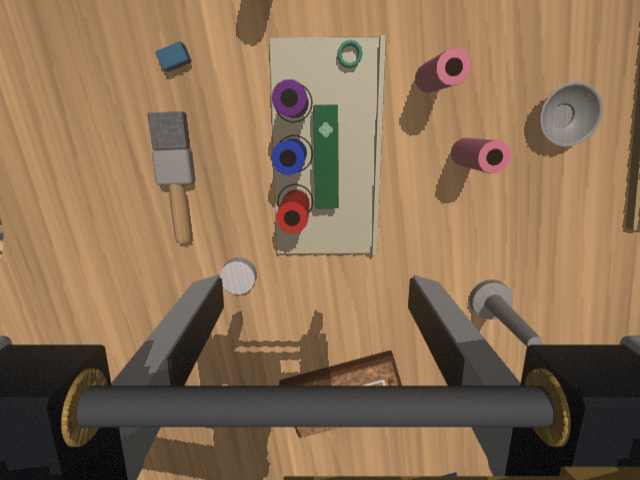

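```bash
cat >> h.py <<'E'
def bore(s,u,v,r=7,th=50):
    for _ in range(3):
        u0,v0=int(round(u)),int(round(v));yy,xx=np.mgrid[v0-r:v0+r+1,u0-r:u0+r+1]
        g=s["image"][v0-r:v0+r+1,u0-r:u0+r+1].astype(float).max(2)
        w=np.clip(th-g,0,None)*(((xx-u)**2+(yy-v)**2)<r*r)
        u,v=(w*xx).sum()/w.sum(),(w*yy).sum()/w.sum()
    return u,v
def green(s,lo=(50,90,30),hi=(85,255,160)):
    return cv2.inRange(cv2.cvtColor(s["image"],cv2.COLOR_RGB2HSV),lo,hi)
E
python3 - <<'E'
from h import *
s=snap("wrist")
for n,uv in dict(red=(292,218),blue=(288,158),purple=(289,98)).items():
    b=bore(s,*uv);print(n,np.round(b,2),np.round(unp(s,b,.092)[0],4))
m=green(s); n,l,st,c=cv2.connectedComponentsWithStats(m)
i=[k for k in range(1,n) if st[k][4]>150];print([(st[k].tolist()) for k in i])
crop(s,"w1c",255,25,395,265,3)
cv2.imwrite("pics/w1m.png",m)
E
```

```text
red [292.57 216.69] [ 0.4712 -0.0404  0.092 ]
blue [289.11 157.73] [0.4769 0.0159 0.092 ]
purple [290.59  99.88] [0.4864 0.0662 0.092 ]
[[338, 40, 24, 26, 199], [314, 105, 24, 103, 2176]]
```

View pics/w1c.png

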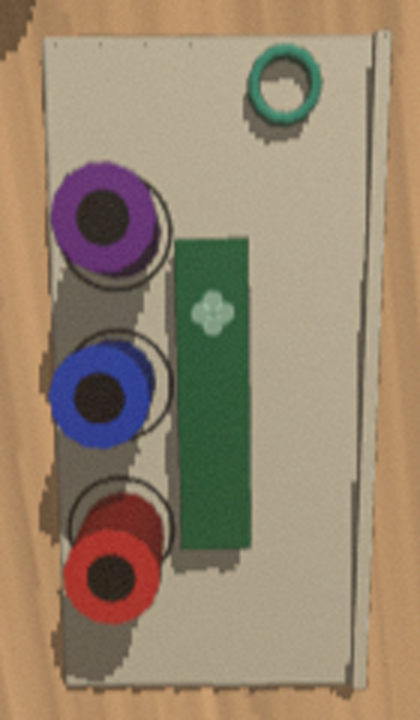

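Run:
```python
from h import *
s=snap("wrist")
p=unp(s,np.array([(175,239),(248,237),(251,548),(180,549)])/3+np.array([255,25]),.036);print("bar",np.round(p[:,:2],4).tolist(),np.round(p.mean(0),4))
p=unp(s,np.array([(45,37),(67,686)])/3+np.array([255,25]),.012);print("rack",np.round(p[:,:2],4).tolist(),np.degrees(np.arctan2(*(p[0]-p[1])[:2])))
plan(.4704,-.0412,.12,-8)
```

```text
bar [[0.5062, 0.0618], [0.5313, 0.0589], [0.5186, -0.0501], [0.4923, -0.0468]] [0.5121 0.006  0.036 ]
rack [[0.4707, 0.1358], [0.4378, -0.1016]] 7.888021778131809
t 2.05 pos [ 0.4942 -0.0396  0.2506] yaw -8.11 w 0.094 F [-0.4 -0.6 -0.4]
delta [-23.3, 130.6, -5.0] yaw -0.002 steps>= 3
```

```bash
python3 -m handwheel '[{"delta_pos":[-23.3,130,-5],"yaw":0},{"delta_pos":[-23.3,130,-5],"yaw":0},{"delta_pos":[-23.3,130,-5],"yaw":0},{"delta_pos":[-23.3,130,-5],"yaw":0},{"delta_pos":[-23.3,130,-5],"yaw":0},{"delta_pos":[-23.3,130,-5],"yaw":0},{"delta_pos":[-23.3,130,-5],"yaw":0}]' 119
python3 - <<'E'
from h import *
s=snap("wrist","w2"); plan(.4704,-.0412,.047,-8)
for n,uv in dict(red=(292,218)).items():
  pass
print(proj(s,[[.4704,-.0412,.092]]))
E
```

```text
time: 2.75
tool_pos: [0.4732, -0.0411, 0.1235]
ee_rot: [-1.571, -0.006, -0.14]
wrist_force: [0.1, 0.0, 0.4]
width: 0.0502
t 2.8 pos [ 0.4729 -0.041   0.123 ] yaw -8.03 w 0.0504 F [0.6 0.1 1.1]
delta [-2.8, 76.0, -0.5] yaw -0.0005 steps>= 2
[[311.05924408 254.81398215]]
```

View pics/w2.png

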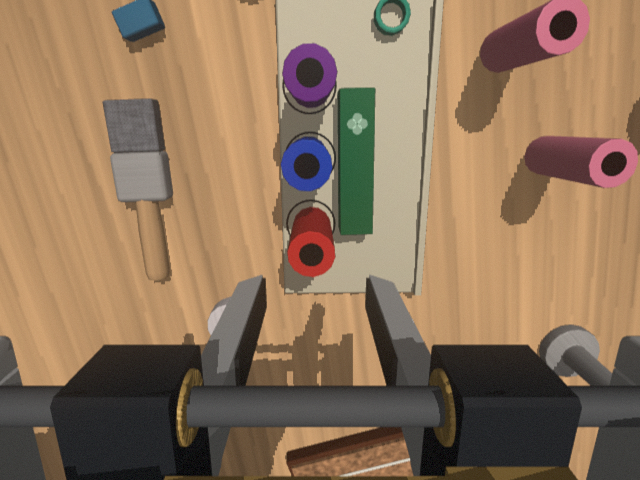

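```bash
python3 -m handwheel '[{"delta_pos":[-2,20,0],"yaw":0},{"delta_pos":[-2,40,0],"yaw":0},{"delta_pos":[-2,60,0],"yaw":0},{"delta_pos":[-2,74,0],"yaw":0},{"delta_pos":[-2,74,0],"yaw":0},{"delta_pos":[-2,74,0],"yaw":0},{"delta_pos":[-2,74,0],"yaw":0}]'
python3 - <<'E'
from h import *
s=snap("wrist","w3");plan(.4704,-.0412,.047,-8)
print(bore(s,*proj(s,[[.4704,-.0412,.092]])[0]), proj(s,[[.4704,-.0412,.092]])); b=bore(s,*proj(s,[[.4704,-.0412,.092]])[0]);print(unp(s,b,.092))
E
```

```text
time: 3.5
tool_pos: [0.4703, -0.0405, 0.0479]
ee_rot: [-1.571, -0.003, -0.14]
wrist_force: [0.4, -0.3, 0.4]
width: 0.0499
t 3.55 pos [ 0.4703 -0.0405  0.0479] yaw -8.02 w 0.0499 F [ 1.3 -0.1  0.8]
delta [0.2, 0.9, -0.7] yaw -0.0004 steps>= 1
(np.float64(316.52204836415365), np.float64(307.6941678520626)) [[316.06204373 307.20684068]]
[[ 0.47057824 -0.04147899  0.092     ]]
```

View pics/w3.png

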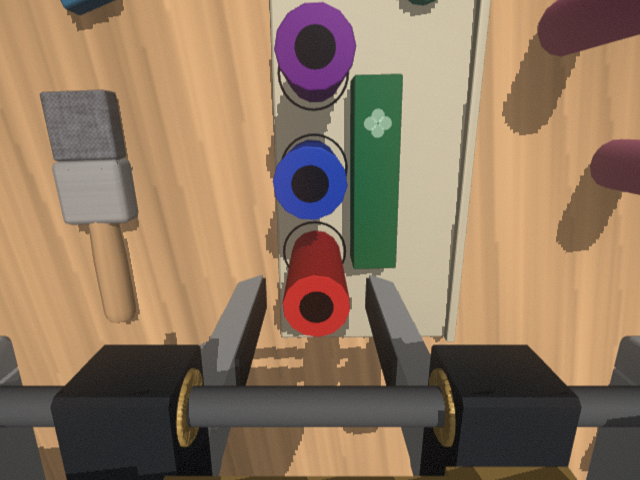

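```bash
python3 -m handwheel '[{"delta_pos":[0,0,0],"yaw":0},{"delta_pos":[0,0,0],"yaw":0},{"delta_pos":[0,0,0],"yaw":0},{"delta_pos":[0,0,0],"yaw":0},{"delta_pos":[0,0,0],"yaw":0},{"delta_pos":[0,0,0],"yaw":0}]' 255;  python3 - <<'E'
from h import *
s=snap("wrist");plan(.435,.308,.17,-8)
b=bore(s,*proj(s,[[.4704,-.0412,.092]])[0]);print(unp(s,b,.092))
E
```

```text
time: 4.15
tool_pos: [0.4694, -0.0403, 0.0468]
ee_rot: [-1.571, -0.001, -0.14]
wrist_force: [0.1, -1.2, 2.4]
width: 0.0313
t 4.2 pos [ 0.4694 -0.0403  0.0468] yaw -8.02 w 0.0309 F [-0.5 -0.3  2.5]
delta [-82.6, -123.3, 340.1] yaw -0.0004 steps>= 8
[[ 0.47030344 -0.0412073   0.092     ]]
```

```bash
python3 -m handwheel '[{"delta_pos":[0,-30,0],"yaw":0},{"delta_pos":[0,-75,0],"yaw":0},{"delta_pos":[0,-123,0],"yaw":0},{"delta_pos":[-10,-123,40],"yaw":0},{"delta_pos":[-20,-123,85],"yaw":0},{"delta_pos":[-30,-123,130],"yaw":0},{"delta_pos":[-42,-123,175],"yaw":0},{"delta_pos":[-54,-123,220],"yaw":0},{"delta_pos":[-65,-123,265],"yaw":0},{"delta_pos":[-75,-123,305],"yaw":0},{"delta_pos":[-82.6,-123,340],"yaw":0},{"delta_pos":[-82.6,-123,340],"yaw":0}]';python3 -m handwheel '[{"delta_pos":[0,0,0],"yaw":0},{"delta_pos":[0,0,0],"yaw":0}]'
python3 - <<'E'
from h import *
s=snap("wrist","w4");snap("side","s4");plan(.435,.308,.040,-8)
E
```

```text
time: 5.4
tool_pos: [0.4334, 0.3115, 0.1682]
ee_rot: [-1.571, 0.002, -0.134]
wrist_force: [0.1, -0.6, -0.5]
width: 0.0311
time: 5.6
tool_pos: [0.4348, 0.3069, 0.169]
ee_rot: [-1.572, 0.0, -0.141]
wrist_force: [1.0, 0.0, -0.5]
width: 0.031
t 5.7 pos [0.4351 0.3067 0.1694] yaw -8.13 w 0.0314 F [-0.  -0.3 -0.5]
delta [-0.3, 129.4, 1.4] yaw -0.0023 steps>= 3
```

View pics/w4.png

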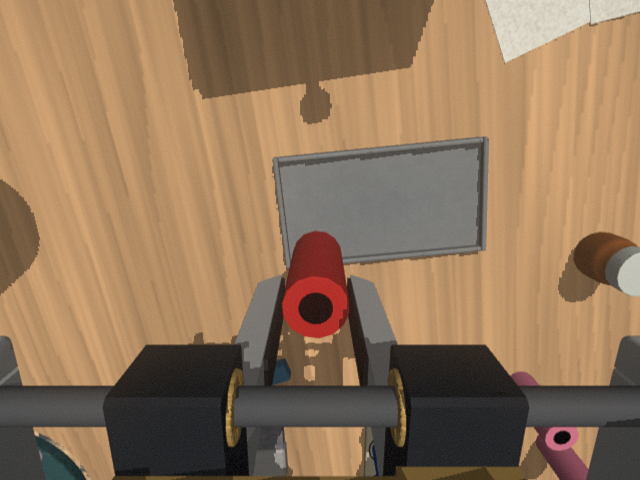

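View pics/s4.png

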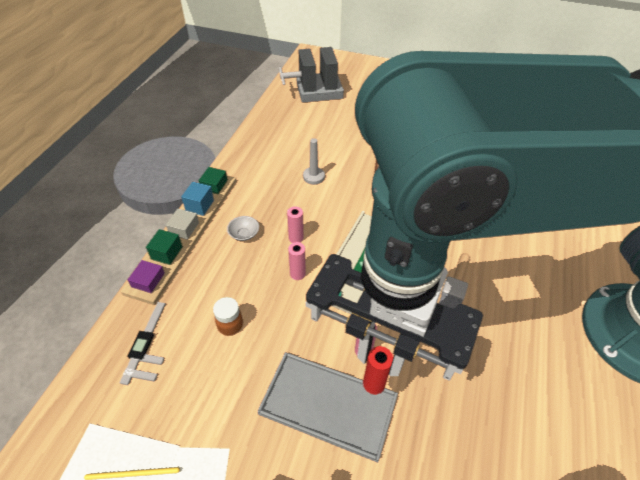

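```bash
python3 - <<'E'
from h import *
s=snap("wrist");print(np.round(unp(s,[(275,158),(487,138),(485,249)],.014)[:,:2],4))
E
python3 -m handwheel '[{"delta_pos":[0,30,1],"yaw":0},{"delta_pos":[0,65,1],"yaw":0},{"delta_pos":[0,95,1],"yaw":0},{"delta_pos":[0,115,1],"yaw":0},{"delta_pos":[0,124,1],"yaw":0},{"delta_pos":[0,127,1],"yaw":0},{"delta_pos":[0,128,1],"yaw":0},{"delta_pos":[0,128,1],"yaw":0},{"delta_pos":[0,128,1],"yaw":0}]'
python3 - <<'E'
from h import *
plan(.435,.308,.04,-8)
E
```

```text
[[0.4052 0.3636]
 [0.6004 0.3537]
 [0.5963 0.2465]]
time: 6.65
tool_pos: [0.4359, 0.3094, 0.0429]
ee_rot: [-1.569, -0.002, -0.14]
wrist_force: [0.6, 0.4, -0.5]
width: 0.0311
t 6.65 pos [0.4359 0.3094 0.0429] yaw -8.03 w 0.0311 F [ 0.6  0.4 -0.5]
delta [-0.7, 2.9, -1.5] yaw -0.0005 steps>= 1
```

```bash
python3 -m handwheel '[{"delta_pos":[0,1,0],"yaw":0},{"delta_pos":[0,2,0],"yaw":0},{"delta_pos":[0,2.5,0],"yaw":0},{"delta_pos":[0,2.5,0],"yaw":0}]'
python3 - <<'E'
from h import *
plan(.435,.308,.04,-8)
E
```

```text
time: 7.05
tool_pos: [0.4354, 0.3092, 0.0398]
ee_rot: [-1.57, -0.001, -0.14]
wrist_force: [-0.5, 0.1, 3.9]
width: 0.0312
t 7.05 pos [0.4354 0.3092 0.0398] yaw -8.02 w 0.0312 F [-0.5  0.1  3.9]
delta [-0.2, -0.2, -1.3] yaw -0.0003 steps>= 1
```

```bash
python3 -m handwheel '[{"delta_pos":[0,0,0],"yaw":0},{"delta_pos":[0,0,0],"yaw":0},{"delta_pos":[0,0,0],"yaw":0},{"delta_pos":[0,-40,0],"yaw":0},{"delta_pos":[0,-85,0],"yaw":0},{"delta_pos":[0,-95,-45],"yaw":0},{"delta_pos":[25,-95,-90],"yaw":0},{"delta_pos":[40,-95,-135],"yaw":0},{"delta_pos":[60,-95,-180],"yaw":0},{"delta_pos":[70,-95,-225],"yaw":0},{"delta_pos":[81,-95,-265],"yaw":0},{"delta_pos":[81,-95,-285],"yaw":0}]' 119;python3 -m handwheel '[{"delta_pos":[0,0,0],"yaw":0},{"delta_pos":[0,0,0],"yaw":0}]'
python3 - <<'E'
from h import *
s=snap("wrist","w5");snap("side","s5");plan(.4762,.0155,.047,-8)
b=bore(s,*proj(s,[[.4762,.0155,.092]])[0]);print(b,unp(s,b,.092))
E
```

```text
time: 8.25
tool_pos: [0.4755, 0.0122, 0.1335]
ee_rot: [-1.572, 0.0, -0.144]
wrist_force: [0.6, 0.8, 0.3]
width: 0.0502
time: 8.45
tool_pos: [0.4753, 0.0155, 0.1337]
ee_rot: [-1.57, 0.0, -0.141]
wrist_force: [-1.2, -1.1, 0.2]
width: 0.0501
t 8.55 pos [0.4753 0.0164 0.1338] yaw -7.95 w 0.0496 F [0.4 0.1 0.1]
delta [1.0, 86.8, -0.8] yaw 0.0009 steps>= 2
(np.float64(317.76331360946745), np.float64(248.5982905982906)) [[0.47680519 0.01582555 0.092     ]]
```

View pics/s5.png

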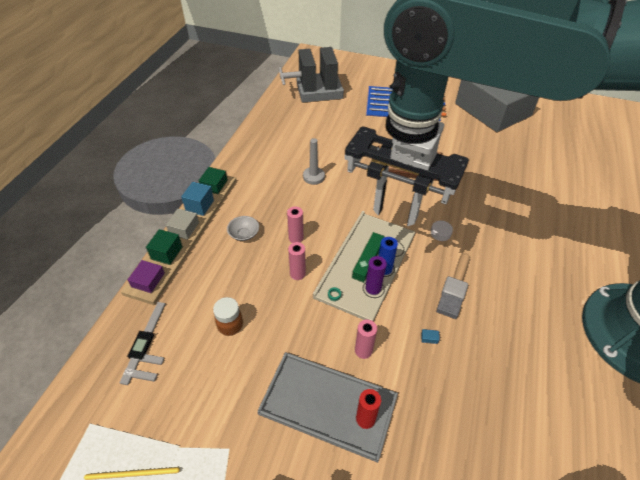

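```bash
python3 -m handwheel '[{"delta_pos":[1,30,-0.5],"yaw":0},{"delta_pos":[1,60,-0.5],"yaw":0},{"delta_pos":[1,80,-0.5],"yaw":0},{"delta_pos":[1,86.5,-0.5],"yaw":0},{"delta_pos":[1,86.5,-0.5],"yaw":0},{"delta_pos":[1,86.5,-0.5],"yaw":0},{"delta_pos":[1,86.5,-0.5],"yaw":0}]'
python3 - <<'E'
from h import *
s=snap("wrist","w6");plan(.4765,.0155,.047,-8)
b=bore(s,*proj(s,[[.4765,.0155,.092]])[0]);print(b,unp(s,b,.092))
b=bore(s,*proj(s,[[.486,.066,.092]])[0]);print(b,unp(s,b,.092))
E
```

```text
time: 9.25
tool_pos: [0.4776, 0.0149, 0.0491]
ee_rot: [-1.571, -0.003, -0.139]
wrist_force: [0.0, -0.0, -0.2]
width: 0.0501
t 9.3 pos [0.4775 0.0148 0.049 ] yaw -8.0 w 0.0501 F [-0.2  0.5 -0.9]
delta [-1.1, 2.0, 0.5] yaw -0.0 steps>= 1
(np.float64(313.5368742835308), np.float64(303.8796331677493)) [[0.4766231  0.01551736 0.092     ]]
(np.float64(319.4508627156789), np.float64(196.91597899474868)) [[0.4863517  0.06550655 0.092     ]]
```

View pics/w6.png

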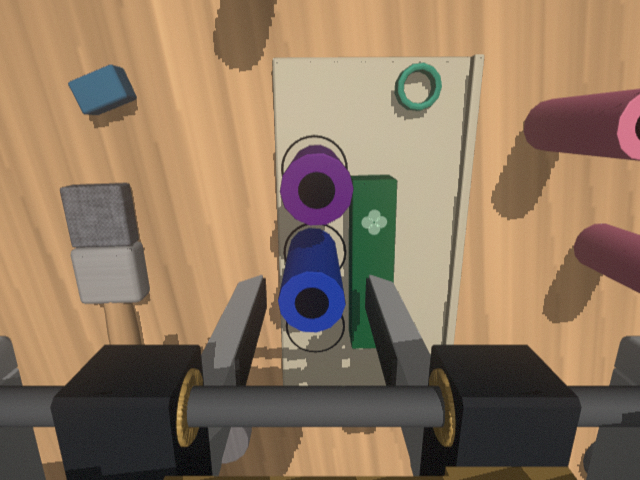

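```bash
python3 -m handwheel '[{"delta_pos":[-1.3,2,0.5],"yaw":0},{"delta_pos":[-1.3,2,0.5],"yaw":0},{"delta_pos":[-1.3,2,0.5],"yaw":0}]'
python3 - <<'E'
from h import *
s=snap("wrist");plan(.4765,.0155,.047,-8)
b=bore(s,*proj(s,[[.4765,.0155,.092]])[0],r=9,th=35);print(b,unp(s,b,.092))
b=bore(s,*proj(s,[[.486,.066,.092]])[0],r=12,th=30);print(b,unp(s,b,.092))
E
python3 -m handwheel '[{"delta_pos":[0,0,0],"yaw":0},{"delta_pos":[0,0,0],"yaw":0},{"delta_pos":[0,0,0],"yaw":0},{"delta_pos":[0,0,0],"yaw":0},{"delta_pos":[0,0,0],"yaw":0},{"delta_pos":[0,0,0],"yaw":0}]' 255;  python3 - <<'E'
from h import *
s=snap("wrist");plan(.497,.306,.17,-8)
b=bore(s,*proj(s,[[.4765,.0155,.092]])[0],r=9,th=35);print(unp(s,b,.092))
E
```

```text
time: 9.6
tool_pos: [0.4751, 0.0154, 0.0456]
ee_rot: [-1.571, -0.0, -0.14]
wrist_force: [-0.2, 0.1, -0.3]
width: 0.05
t 9.65 pos [0.4751 0.0154 0.0456] yaw -8.03 w 0.0499 F [-0.9  0.5  0.4]
delta [1.4, -1.4, 0.3] yaw -0.0005 steps>= 1
(np.float64(319.43888888888887), np.float64(308.3574074074074)) [[0.47688795 0.01502148 0.092     ]]
time: 10.25
tool_pos: [0.4751, 0.0154, 0.0455]
ee_rot: [-1.571, -0.0, -0.14]
wrist_force: [0.3, -0.5, -0.6]
width: 0.0312
t 10.3 pos [0.4751 0.0154 0.0454] yaw -8.02 w 0.0311 F [ 0.3  0.4 -0.7]
delta [-18.9, -124.6, 290.8] yaw -0.0004 steps>= 7
[[0.47706865 0.0147291  0.092     ]]h.py:29: RuntimeWarning: invalid value encountered in scalar divide
  u,v=(w*xx).sum()/w.sum(),(w*yy).sum()/w.sum()
Traceback (most recent call last):
  File "h.py", line 26, in bore
    u0,v0=int(round(u)),int(round(v));yy,xx=np.mgrid[v0-r:v0+r+1,u0-r:u0+r+1]
              ~~~~~^^^
ValueError: cannot convert float NaN to integer
```

```bash
python3 -m handwheel '[{"delta_pos":[0,-30,0],"yaw":0},{"delta_pos":[0,-75,0],"yaw":0},{"delta_pos":[0,-123,0],"yaw":0},{"delta_pos":[0,-123,40],"yaw":0},{"delta_pos":[-5,-123,85],"yaw":0},{"delta_pos":[-8,-123,130],"yaw":0},{"delta_pos":[-12,-123,175],"yaw":0},{"delta_pos":[-16,-123,220],"yaw":0},{"delta_pos":[-19,-123,255],"yaw":0},{"delta_pos":[-19,-123,280],"yaw":0},{"delta_pos":[-19,-123,291],"yaw":0},{"delta_pos":[-19,-123,291],"yaw":0}]';python3 -m handwheel '[{"delta_pos":[0,0,0],"yaw":0},{"delta_pos":[0,30,0],"yaw":0},{"delta_pos":[0,65,0],"yaw":0}]'
python3 - <<'E'
from h import *
s=snap("wrist","w7");plan(.497,.306,.040,-8)
E
```

```text
time: 11.5
tool_pos: [0.4966, 0.307, 0.1677]
ee_rot: [-1.572, 0.001, -0.138]
wrist_force: [-0.2, 0.4, -0.9]
width: 0.0311
time: 11.8
tool_pos: [0.4988, 0.3053, 0.1054]
ee_rot: [-1.568, -0.005, -0.142]
wrist_force: [1.1, 0.1, 0.1]
width: 0.0315
t 11.85 pos [0.4939 0.3029 0.0964] yaw -8.15 w 0.031 F [-2.2 -0.7 -5. ]
delta [3.1, 56.3, 3.9] yaw -0.0026 steps>= 2
```

View pics/w7.png

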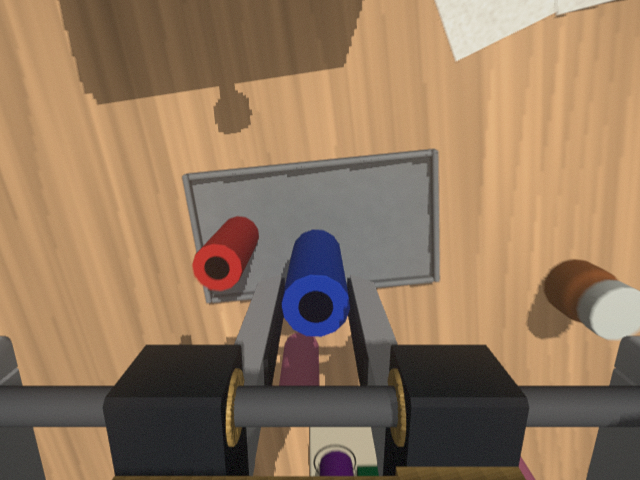

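```bash
python3 -m handwheel '[{"delta_pos":[0,30,0],"yaw":0},{"delta_pos":[0,50,0],"yaw":0},{"delta_pos":[0,58,0],"yaw":0},{"delta_pos":[0,58,0],"yaw":0},{"delta_pos":[0,58,0],"yaw":0},{"delta_pos":[0,58,0],"yaw":0}]'
python3 - <<'E'
from h import *
plan(.497,.306,.0385,-8)
E
```

```text
time: 12.45
tool_pos: [0.4981, 0.3066, 0.0475]
ee_rot: [-1.569, -0.003, -0.14]
wrist_force: [-0.3, -0.5, -1.0]
width: 0.0314
t 12.45 pos [0.4981 0.3066 0.0475] yaw -8.04 w 0.0314 F [-0.3 -0.5 -1. ]
delta [-1.1, 9.0, -0.7] yaw -0.0007 steps>= 1
```

```bash
python3 -m handwheel '[{"delta_pos":[0,4,0],"yaw":0},{"delta_pos":[0,7,0],"yaw":0},{"delta_pos":[0,8,0],"yaw":0},{"delta_pos":[0,8,0],"yaw":0},{"delta_pos":[0,8,0],"yaw":0}]'
python3 - <<'E'
from h import *
plan(.497,.306,.0385,-8)
E
```

```text
time: 12.95
tool_pos: [0.4973, 0.3066, 0.0384]
ee_rot: [-1.57, -0.001, -0.14]
wrist_force: [0.2, 0.1, 4.8]
width: 0.0314
t 12.95 pos [0.4973 0.3066 0.0384] yaw -8.01 w 0.0314 F [0.2 0.1 4.8]
delta [-0.2, -0.1, -0.6] yaw -0.0002 steps>= 1
```

```bash
python3 -m handwheel '[{"delta_pos":[0,0,0],"yaw":0},{"delta_pos":[0,0,0],"yaw":0},{"delta_pos":[0,0,0],"yaw":0},{"delta_pos":[0,-40,0],"yaw":0},{"delta_pos":[0,-85,0],"yaw":0},{"delta_pos":[0,-95,-45],"yaw":0},{"delta_pos":[5,-95,-90],"yaw":0},{"delta_pos":[10,-95,-135],"yaw":0},{"delta_pos":[16,-95,-180],"yaw":0},{"delta_pos":[22,-95,-215],"yaw":0},{"delta_pos":[22,-95,-239],"yaw":0},{"delta_pos":[22,-95,-239],"yaw":0}]' 119;python3 -m handwheel '[{"delta_pos":[0,0,0],"yaw":0},{"delta_pos":[0,0,0],"yaw":0}]'
python3 - <<'E'
from h import *
s=snap("wrist","w8");plan(.4862,.0665,.047,-8)
b=bore(s,*proj(s,[[.4862,.0665,.092]])[0],r=12,th=30);print(b,unp(s,b,.092))
E
```

```text
time: 14.15
tool_pos: [0.4849, 0.0639, 0.1321]
ee_rot: [-1.572, 0.0, -0.144]
wrist_force: [0.8, 0.2, -0.8]
width: 0.05
time: 14.35
tool_pos: [0.4853, 0.0675, 0.1322]
ee_rot: [-1.57, 0.0, -0.139]
wrist_force: [-0.5, 0.2, -0.3]
width: 0.05
t 14.4 pos [0.4853 0.0676 0.1323] yaw -7.93 w 0.0502 F [ 1.   0.5 -0. ]
delta [1.0, 85.3, -1.0] yaw 0.0012 steps>= 2h.py:29: RuntimeWarning: invalid value encountered in scalar divide
  u,v=(w*xx).sum()/w.sum(),(w*yy).sum()/w.sum()
Traceback (most recent call last):
  File "h.py", line 26, in bore
    u0,v0=int(round(u)),int(round(v));yy,xx=np.mgrid[v0-r:v0+r+1,u0-r:u0+r+1]
              ~~~~~^^^
ValueError: cannot convert float NaN to integer
```

View pics/w8.png

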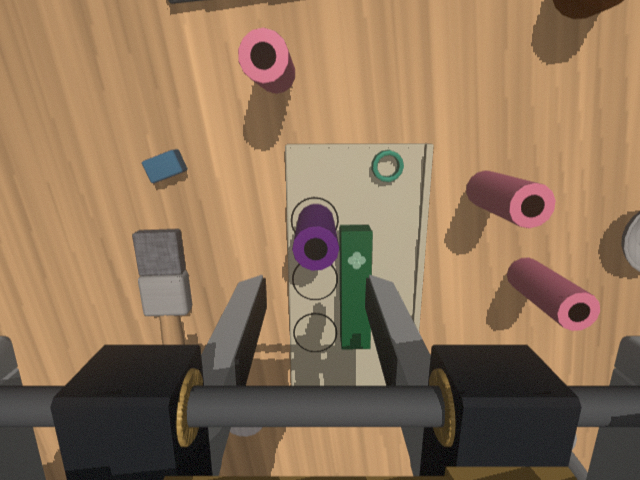

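```bash
python3 -m handwheel '[{"delta_pos":[0.5,30,-0.5],"yaw":0},{"delta_pos":[0.5,60,-0.5],"yaw":0},{"delta_pos":[0.5,80,-0.5],"yaw":0},{"delta_pos":[0.5,86,-0.5],"yaw":0},{"delta_pos":[0.5,86,-0.5],"yaw":0},{"delta_pos":[0.5,86,-0.5],"yaw":0},{"delta_pos":[0.5,86,-0.5],"yaw":0},{"delta_pos":[0.5,86,-0.5],"yaw":0}]'
python3 - <<'E'
from h import *
s=snap("wrist","w9");plan(.4862,.0665,.047,-8)
print(proj(s,[[.4862,.0665,.092]]))
E
```

```text
time: 15.2
tool_pos: [0.4867, 0.066, 0.0478]
ee_rot: [-1.57, -0.003, -0.14]
wrist_force: [-0.2, 0.5, 0.4]
width: 0.0498
t 15.25 pos [0.4866 0.066  0.0476] yaw -8.02 w 0.0501 F [-0.2  0.1 -0.2]
delta [-0.4, 0.6, 0.4] yaw -0.0003 steps>= 1
[[314.40057446 305.19951184]]
```

View pics/w9.png

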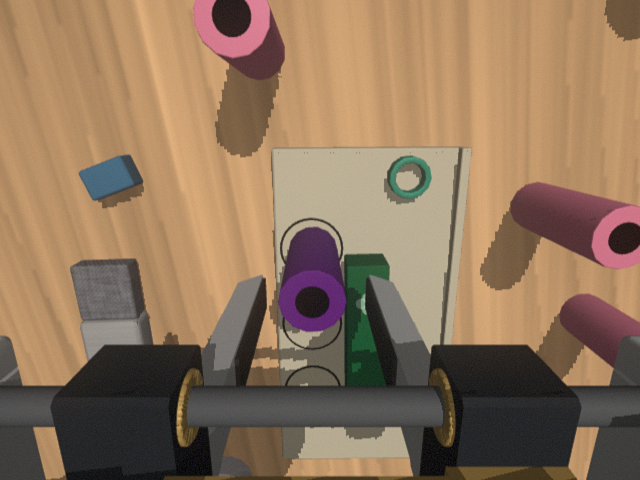

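```bash
python3 -m handwheel '[{"delta_pos":[-1,1,0.5],"yaw":0},{"delta_pos":[-1,1,0.5],"yaw":0},{"delta_pos":[-1,1,0.5],"yaw":0}]';python3 -m handwheel '[{"delta_pos":[0,0,0],"yaw":0},{"delta_pos":[0,0,0],"yaw":0},{"delta_pos":[0,0,0],"yaw":0},{"delta_pos":[0,0,0],"yaw":0},{"delta_pos":[0,0,0],"yaw":0},{"delta_pos":[0,0,0],"yaw":0}]' 255;  python3 - <<'E'
from h import *
plan(.558,.3035,.17,-8)
E
```

```text
time: 15.55
tool_pos: [0.4848, 0.0666, 0.0455]
ee_rot: [-1.571, -0.0, -0.14]
wrist_force: [-0.2, -0.3, 0.4]
width: 0.0501
time: 16.15
tool_pos: [0.4848, 0.0666, 0.0454]
ee_rot: [-1.571, -0.0, -0.14]
wrist_force: [-0.2, -0.5, 0.7]
width: 0.0314
t 16.15 pos [0.4848 0.0666 0.0454] yaw -8.02 w 0.0314 F [-0.2 -0.5  0.7]
delta [39.4, -124.6, 244.8] yaw -0.0004 steps>= 6
```

```bash
python3 -m handwheel '[{"delta_pos":[0,-30,0],"yaw":0},{"delta_pos":[0,-75,0],"yaw":0},{"delta_pos":[0,-124,0],"yaw":0},{"delta_pos":[8,-124,40],"yaw":0},{"delta_pos":[16,-124,85],"yaw":0},{"delta_pos":[24,-124,130],"yaw":0},{"delta_pos":[32,-124,175],"yaw":0},{"delta_pos":[39,-124,215],"yaw":0},{"delta_pos":[39,-124,238],"yaw":0},{"delta_pos":[39,-124,245],"yaw":0},{"delta_pos":[39,-124,245],"yaw":0},{"delta_pos":[39,-124,245],"yaw":0}]';python3 -m handwheel '[{"delta_pos":[0,30,0],"yaw":0},{"delta_pos":[0,65,0],"yaw":0},{"delta_pos":[0,95,0],"yaw":0},{"delta_pos":[0,115,0],"yaw":0},{"delta_pos":[0,124,0],"yaw":0},{"delta_pos":[0,124,0],"yaw":0},{"delta_pos":[0,124,0],"yaw":0},{"delta_pos":[0,124,0],"yaw":0},{"delta_pos":[0,124,0],"yaw":0}]'
python3 - <<'E'
from h import *
s=snap("wrist","w10");plan(.558,.3035,.0384,-8)
E
```

```text
time: 17.35
tool_pos: [0.5575, 0.3026, 0.1694]
ee_rot: [-1.572, 0.0, -0.141]
wrist_force: [0.2, 0.2, -0.1]
width: 0.0318
time: 18.25
tool_pos: [0.5587, 0.3041, 0.0473]
ee_rot: [-1.569, -0.003, -0.14]
wrist_force: [-0.2, -0.3, -1.4]
width: 0.0312
t 18.3 pos [0.5584 0.3041 0.0469] yaw -8.02 w 0.0315 F [ 0.   0.6 -0.7]
delta [-0.4, 8.5, -0.6] yaw -0.0004 steps>= 1
```

View pics/w10.png

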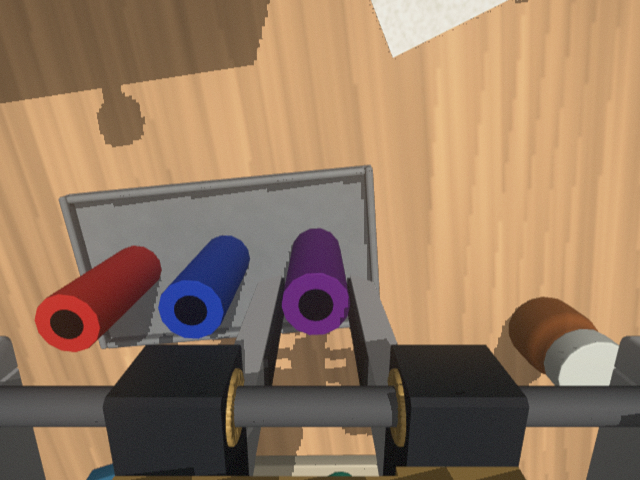

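```bash
python3 -m handwheel '[{"delta_pos":[0,4,0],"yaw":0},{"delta_pos":[0,7,0],"yaw":0},{"delta_pos":[0,7.8,0],"yaw":0},{"delta_pos":[0,7.8,0],"yaw":0},{"delta_pos":[0,7.8,0],"yaw":0}]'; python3 -m handwheel '[{"delta_pos":[0,0,0],"yaw":0},{"delta_pos":[0,0,0],"yaw":0},{"delta_pos":[0,0,0],"yaw":0},{"delta_pos":[0,-40,0],"yaw":0},{"delta_pos":[0,-85,0],"yaw":0},{"delta_pos":[0,-115,-45],"yaw":0},{"delta_pos":[-4,-115,-90],"yaw":-0.01},{"delta_pos":[-4,-115,-135],"yaw":-0.017},{"delta_pos":[-4,-115,-180],"yaw":-0.017},{"delta_pos":[-4,-115,-225],"yaw":-0.017},{"delta_pos":[-4,-115,-270],"yaw":-0.017},{"delta_pos":[-4,-115,-301],"yaw":-0.017}]' 119; python3 -m handwheel '[{"delta_pos":[0,30,0],"yaw":0},{"delta_pos":[0,40,0],"yaw":0},{"delta_pos":[0,40,0],"yaw":0},{"delta_pos":[0,40,0],"yaw":0}]'
python3 - <<'E'
from h import *
s=snap("wrist","w11");snap("side","s11");plan(.512,.006,.015,-7)
E
```

```text
time: 18.8
tool_pos: [0.5581, 0.3039, 0.0383]
ee_rot: [-1.57, -0.001, -0.14]
wrist_force: [0.0, -1.5, 3.1]
width: 0.031
time: 20.0
tool_pos: [0.5108, 0.0038, 0.1524]
ee_rot: [-1.572, 0.0, -0.125]
wrist_force: [0.8, 0.1, 0.6]
width: 0.0502
time: 20.4
tool_pos: [0.5117, 0.0069, 0.1128]
ee_rot: [-1.571, 0.0, -0.122]
wrist_force: [-0.8, 0.3, 0.6]
width: 0.0502
t 20.5 pos [0.5125 0.0069 0.1138] yaw -6.97 w 0.0502 F [0.4 0.3 0.7]
delta [-0.5, 98.8, -1.0] yaw 0.0005 steps>= 2
```

View pics/w11.png

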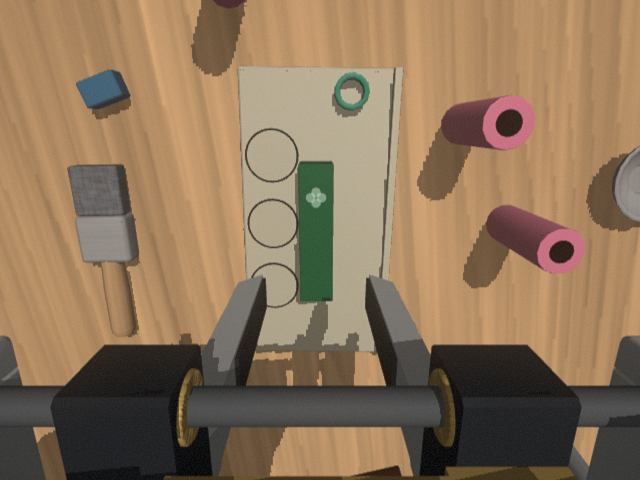

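View pics/s11.png

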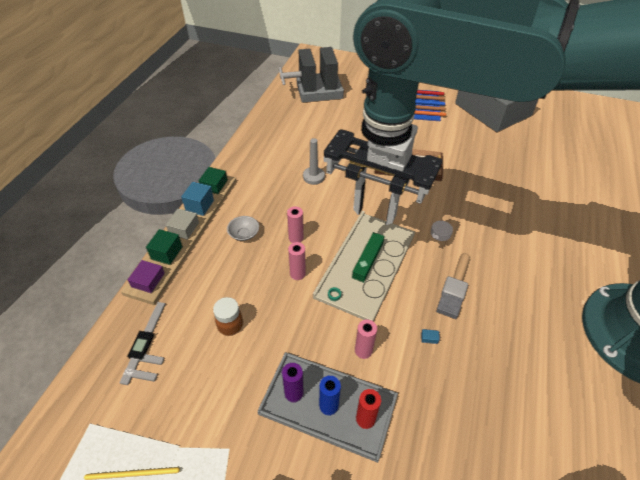

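```bash
python3 - <<'E'
from h import *
s=snap("wrist");si=snap("side");sc=snap("scene")
for n,q in (("wrist",s),("side",si),("scene",sc)):
    m=green(q); k,l,st,c=cv2.connectedComponentsWithStats(m)
    i=[j for j in range(1,k) if st[j][4]>100]; print(n,[st[j].tolist() for j in i])
j=1
crop(s,"w11c",280,150,350,320,4)
crop(si,"s11c",340,220,400,290,8)
E
python3 -m handwheel '[{"delta_pos":[0,30,-1],"yaw":0},{"delta_pos":[0,60,-1],"yaw":0}]'
```

```text
wrist [[334, 74, 34, 36, 402], [298, 163, 34, 138, 4085]]
side [[199, 167, 28, 27, 440], [146, 230, 36, 34, 808], [353, 233, 31, 49, 642]]
scene [[21, 43, 27, 30, 564], [250, 214, 52, 39, 946], [319, 214, 13, 10, 116], [488, 257, 36, 40, 576], [430, 336, 45, 46, 996]]
time: 20.85
tool_pos: [0.5133, 0.0053, 0.0539]
ee_rot: [-1.571, -0.005, -0.122]
wrist_force: [0.8, -0.4, -0.7]
width: 0.0502
```

View pics/w11c.png

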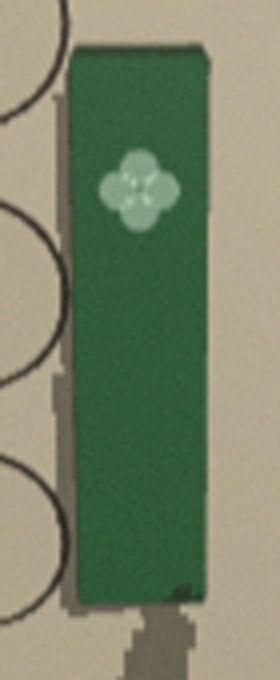

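View pics/s11c.png

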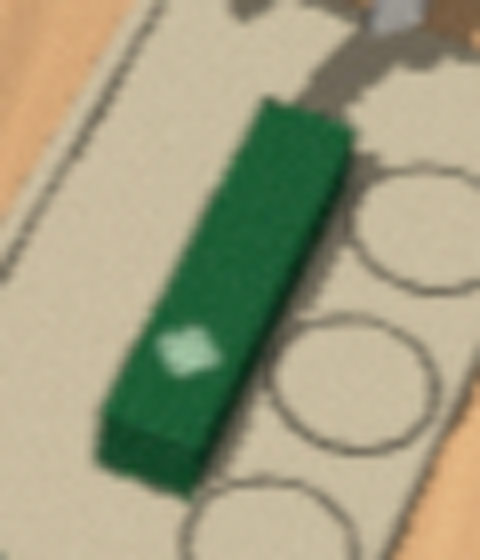

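Run:
```python
from h import *
si=snap("side");p=unp(si,np.array([(265,100),(352,130),(198,447),(103,408)])/8+np.array([340,220]),.036);print(np.round(p[:,:2],4),p.mean(0))
s=snap("wrist","w12");plan(.512,.006,.0145,-7)
```

```text
[[ 0.516  -0.0466]
 [ 0.4928 -0.0439]
 [ 0.5044  0.0637]
 [ 0.5287  0.06  ]] [0.51046695 0.00829078 0.036     ]
t 20.95 pos [0.5081 0.0058 0.0487] yaw -7.03 w 0.0502 F [-0.7  0.  -0.5]
delta [4.1, 34.1, 0.7] yaw -0.0005 steps>= 1
```

View pics/w12.png

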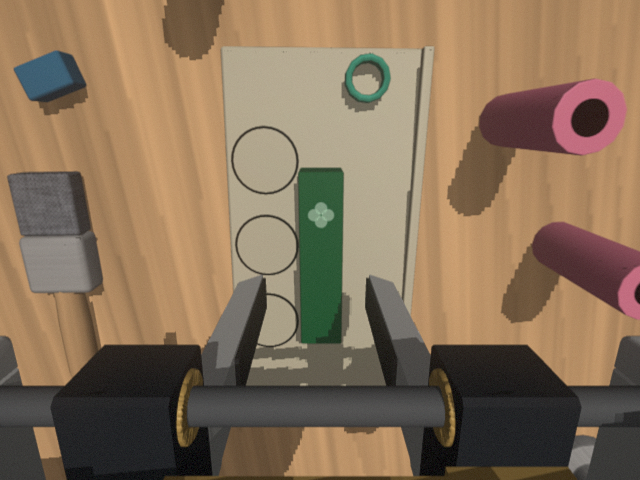

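```bash
python3 -m handwheel '[{"delta_pos":[3,15,1],"yaw":0},{"delta_pos":[3,25,1],"yaw":0},{"delta_pos":[3,32,1],"yaw":0},{"delta_pos":[3,33,1],"yaw":0},{"delta_pos":[3,33,1],"yaw":0},{"delta_pos":[3,33,1],"yaw":0},{"delta_pos":[3,33,1],"yaw":0}]'
python3 - <<'E'
from h import *
s=snap("wrist","w13");plan(.5112,.0068,.0145,-7)
E
```

```text
time: 21.65
tool_pos: [0.5151, 0.0058, 0.0204]
ee_rot: [-1.571, -0.001, -0.123]
wrist_force: [0.3, -0.1, 0.7]
width: 0.0506
t 21.7 pos [0.515  0.0058 0.0203] yaw -7.05 w 0.05 F [0.1 0.4 0.2]
delta [-3.9, 5.8, 0.5] yaw -0.0008 steps>= 1
```

View pics/w13.png

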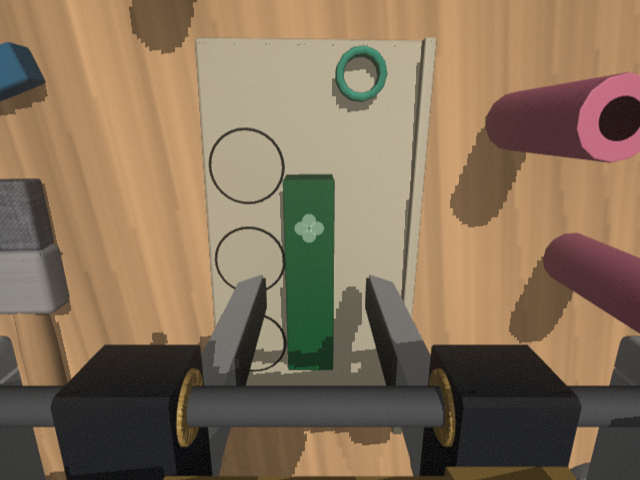

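```bash
python3 -m handwheel '[{"delta_pos":[-3,2,0],"yaw":0},{"delta_pos":[-3,5,0],"yaw":0},{"delta_pos":[-3,5.5,0],"yaw":0},{"delta_pos":[-3,5.5,0],"yaw":0},{"delta_pos":[-3,5.5,0],"yaw":0}]'
python3 - <<'E'
from h import *
plan(.5121,.0068,.0145,-7)
E
```

```text
time: 22.2
tool_pos: [0.5117, 0.0062, 0.0141]
ee_rot: [-1.571, 0.0, -0.123]
wrist_force: [-0.4, -0.2, 0.0]
width: 0.0501
t 22.2 pos [0.5117 0.0062 0.0141] yaw -7.05 w 0.0501 F [-0.4 -0.2  0. ]
delta [0.4, -0.4, 0.6] yaw -0.0008 steps>= 1
```

```bash
python3 -m handwheel '[{"delta_pos":[0,0,0],"yaw":0},{"delta_pos":[0,0,0],"yaw":0},{"delta_pos":[0,0,0],"yaw":0},{"delta_pos":[0,0,0],"yaw":0},{"delta_pos":[0,0,0],"yaw":0},{"delta_pos":[0,0,0],"yaw":0},{"delta_pos":[0,-20,0],"yaw":0},{"delta_pos":[0,-60,0],"yaw":0},{"delta_pos":[0,-100,0],"yaw":0},{"delta_pos":[0,-130,0],"yaw":0},{"delta_pos":[0,-130,0],"yaw":0}]' 255
python3 - <<'E'
from h import *
s=snap("wrist","w14");plan(.495,-.316,.14,-80.2)
E
```

```text
time: 23.3
tool_pos: [0.515, 0.006, 0.1501]
ee_rot: [-1.571, -0.011, -0.123]
wrist_force: [-0.4, -0.2, 1.2]
width: 0.0005
t 23.35 pos [0.5134 0.0061 0.1469] yaw -7.04 w 0.0003 F [-1.  -0.1  0.2]
delta [21.2, 7.0, -321.9] yaw 1.2768 steps>= 9
```

View pics/w14.png

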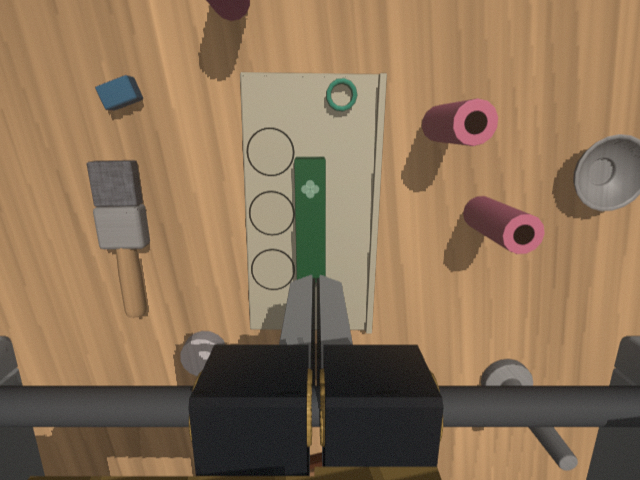

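Run:
```python
from h import *
si=snap("side");crop(si,"s14c",340,220,400,290,8)
```

```text
(no output)
```

View pics/s14c.png

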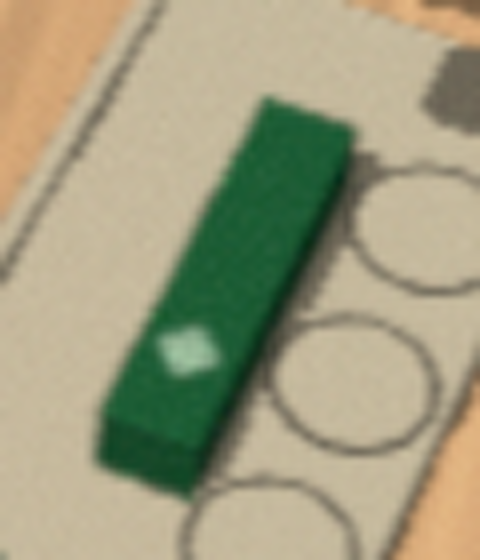

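```bash
python3 -m handwheel '[{"delta_pos":[0,0,0],"yaw":0},{"delta_pos":[0,30,0],"yaw":0},{"delta_pos":[0,70,0],"yaw":0},{"delta_pos":[-1,100,0],"yaw":0},{"delta_pos":[-1,122,0],"yaw":0},{"delta_pos":[-1,130,0],"yaw":0},{"delta_pos":[-1,131,0],"yaw":0},{"delta_pos":[-1,131,0],"yaw":0},{"delta_pos":[-1,131,0],"yaw":0},{"delta_pos":[-1,131,0],"yaw":0}]' 119
python3 - <<'E'
from h import *
plan(.5121,.0068,.0135,-7);snap("wrist","w15")
E
```

```text
time: 24.4
tool_pos: [0.5118, 0.0063, 0.0146]
ee_rot: [-1.571, -0.003, -0.123]
wrist_force: [0.2, 0.8, 0.4]
width: 0.0504
t 24.4 pos [0.5118 0.0063 0.0146] yaw -7.05 w 0.0504 F [0.2 0.8 0.4]
delta [0.2, 1.1, 0.6] yaw -0.0008 steps>= 1
```

View pics/w15.png

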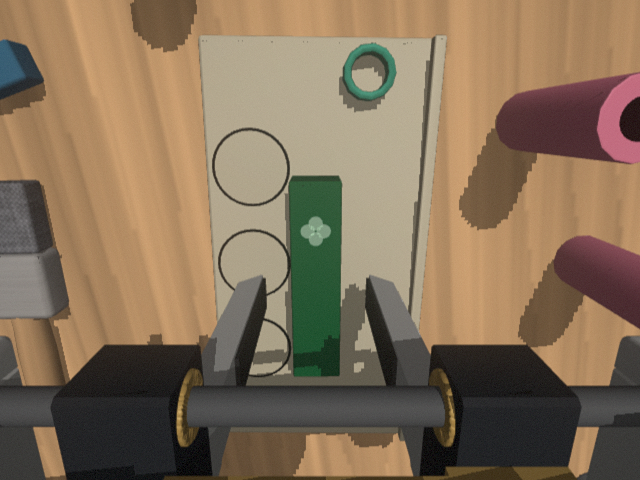

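```bash
python3 -m handwheel '[{"delta_pos":[0.2,1,0.5],"yaw":0},{"delta_pos":[0.2,1,0.5],"yaw":0},{"delta_pos":[0.2,1,0.5],"yaw":0},{"delta_pos":[0.2,1,0.5],"yaw":0}]' 170;python3 -m handwheel '[{"delta_pos":[0,0,0],"yaw":0},{"delta_pos":[0,0,0],"yaw":0},{"delta_pos":[0,0,0],"yaw":0},{"delta_pos":[0,0,0],"yaw":0}]' 255
python3 - <<'E'
from h import *
plan(.5121,.0068,.0135,-7);snap("wrist","w16")
E
```

```text
time: 24.85
tool_pos: [0.5109, 0.0068, 0.0122]
ee_rot: [-1.571, -0.0, -0.123]
wrist_force: [0.5, -0.1, -0.3]
width: 0.0315
time: 25.25
tool_pos: [0.5109, 0.0068, 0.0121]
ee_rot: [-1.571, 0.0, -0.123]
wrist_force: [-0.0, -0.0, -0.4]
width: 0.0027
t 25.25 pos [0.5109 0.0068 0.0121] yaw -7.05 w 0.0027 F [-0.  -0.  -0.4]
delta [1.2, -1.4, 0.1] yaw -0.0009 steps>= 1
```

View pics/w16.png

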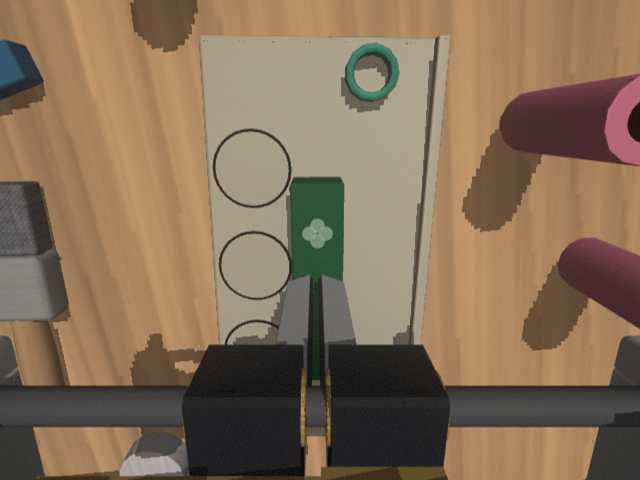

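Run:
```python
from h import *
si=snap("side");crop(si,"s16c",300,150,460,290,5)
sc=snap("scene");crop(sc,"c16",200,130,360,270,5)
o=robot.get_obs()
for z in (0,.03):
    p=o["tool_pos"]+[0,0,z]; print((proj(si,[p])-[300,150])*5,(proj(sc,[p])-[200,130])*5)
```

```text
[[339.48140417 550.1768597 ]] [[386.49247732 534.77599001]]
[[346.16203097 503.20978299]] [[383.21972021 469.13544227]]
```

View pics/s16c.png

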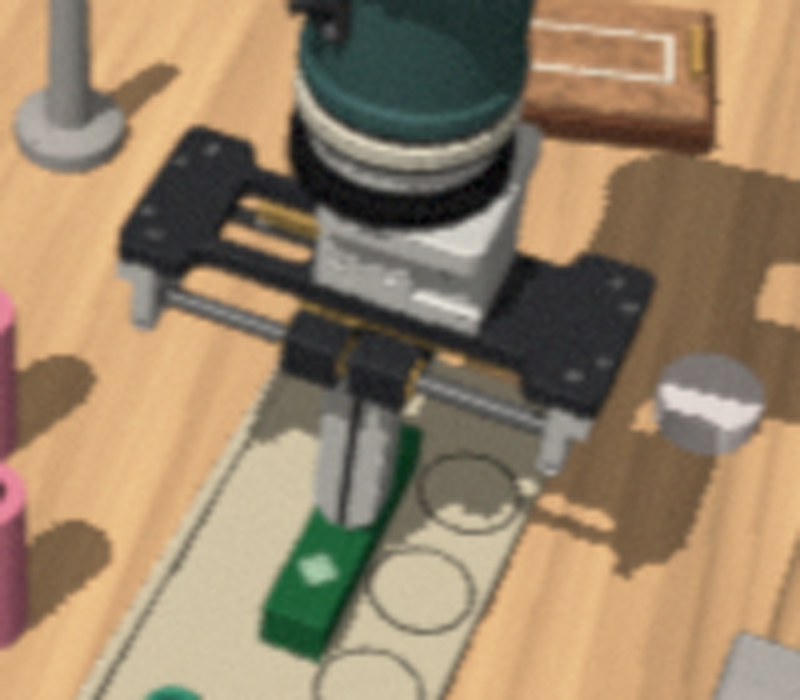

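View pics/c16.png

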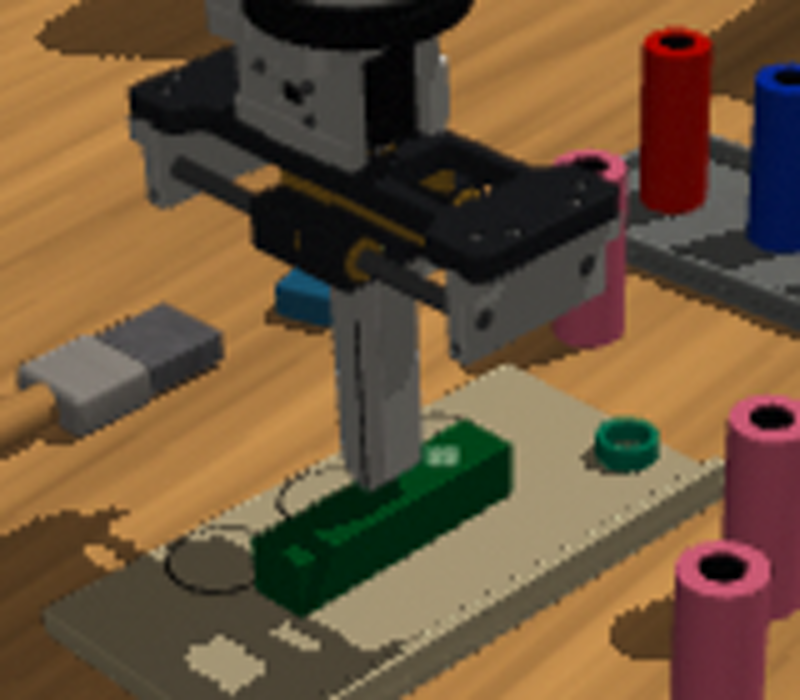

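```bash
python3 -m handwheel '[{"delta_pos":[0.8,-15,0],"yaw":0},{"delta_pos":[0.8,-15,0],"yaw":0},{"delta_pos":[0.8,-15,0],"yaw":0}]' 119;python3 -m handwheel '[{"delta_pos":[0,0,0],"yaw":0},{"delta_pos":[0,10,0],"yaw":0},{"delta_pos":[0,20,0],"yaw":0},{"delta_pos":[0,28,0],"yaw":0},{"delta_pos":[0,34,0],"yaw":0},{"delta_pos":[0,34,0],"yaw":0},{"delta_pos":[0,34,0],"yaw":0}]'
python3 - <<'E'
from h import *
plan(.5121,.0068,-.011,-7);s=snap("side");crop(s,"s17",300,150,460,290,5);snap("wrist","w17")
E
```

```text
time: 25.7
tool_pos: [0.5121, 0.0067, 0.0274]
ee_rot: [-1.571, -0.001, -0.123]
wrist_force: [-0.6, -0.5, 0.2]
width: 0.0217
time: 26.4
tool_pos: [0.5117, 0.0067, -0.0071]
ee_rot: [-1.571, 0.0, -0.123]
wrist_force: [-0.4, 0.1, -0.1]
width: 0.0501
t 26.4 pos [ 0.5117  0.0067 -0.0071] yaw -7.05 w 0.0501 F [-0.4  0.1 -0.1]
delta [0.4, 3.9, 0.1] yaw -0.0009 steps>= 1
```

View pics/s17.png

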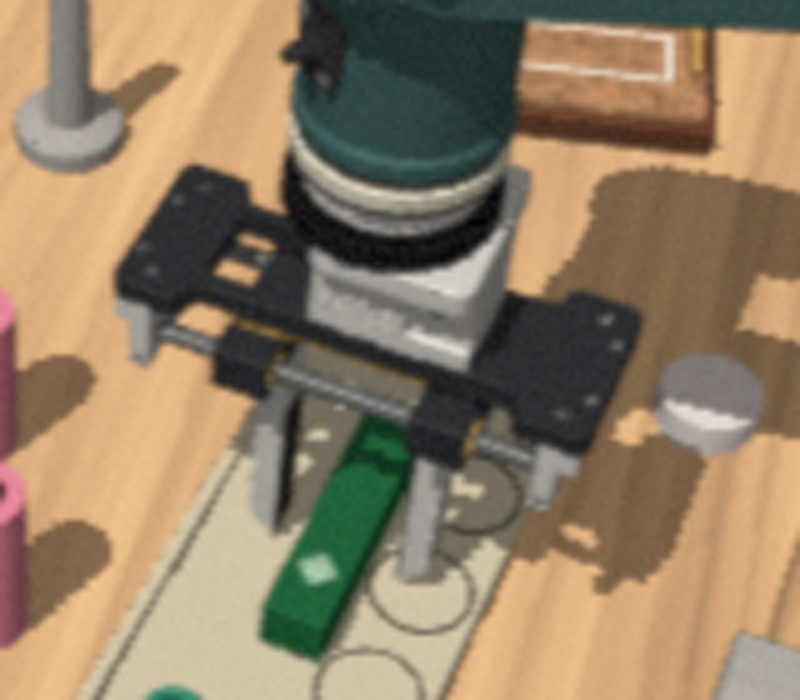

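View pics/w17.png

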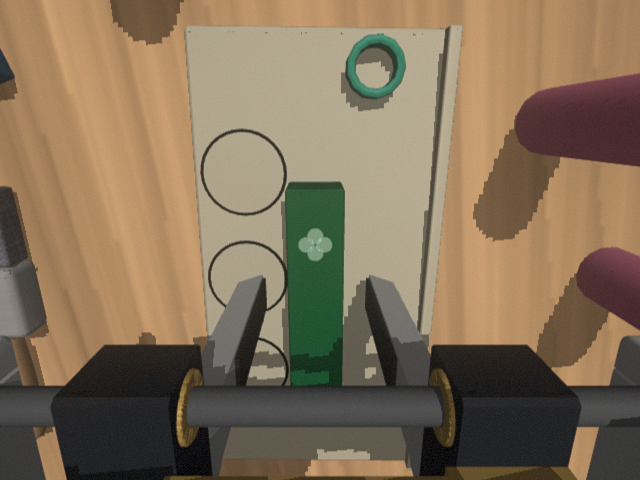

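```bash
python3 -m handwheel '[{"delta_pos":[0,1.5,0],"yaw":0},{"delta_pos":[0,3,0],"yaw":0},{"delta_pos":[0,3,0],"yaw":0}]'; python3 -m handwheel '[{"delta_pos":[0,0,0],"yaw":0},{"delta_pos":[0,0,0],"yaw":0},{"delta_pos":[0,0,0],"yaw":0},{"delta_pos":[0,0,0],"yaw":0},{"delta_pos":[0,0,0],"yaw":0}]' 255
python3 - <<'E'
from h import *
plan(.5121,.0068,-.011,-7)
E
```

```text
time: 26.8
tool_pos: [0.5116, 0.0067, -0.0099]
ee_rot: [-1.571, 0.0, -0.123]
wrist_force: [0.7, -0.7, 0.1]
width: 0.0499
time: 27.3
tool_pos: [0.5118, 0.0067, -0.0098]
ee_rot: [-1.571, -0.0, -0.123]
wrist_force: [-1.0, 1.1, -1.0]
width: 0.0255
t 27.3 pos [ 0.5118  0.0067 -0.0098] yaw -7.05 w 0.0255 F [-1.   1.1 -1. ]
delta [0.3, 1.2, 0.1] yaw -0.0008 steps>= 1
```

```bash
python3 -m handwheel '[{"delta_pos":[0,-10,0],"yaw":0},{"delta_pos":[0,-35,0],"yaw":0},{"delta_pos":[0,-70,0],"yaw":0},{"delta_pos":[0,-110,0],"yaw":0},{"delta_pos":[0,-130,0],"yaw":0},{"delta_pos":[0,-130,0],"yaw":0},{"delta_pos":[0,-130,0],"yaw":0}]'
python3 - <<'E'
from h import *
plan(.495,-.316,.12,-80.2);snap("wrist","w18")
E
```

```text
time: 28.0
tool_pos: [0.5116, 0.0067, 0.1201]
ee_rot: [-1.571, -0.0, -0.123]
wrist_force: [1.4, 0.3, -1.0]
width: 0.0257
t 28.0 pos [0.5116 0.0067 0.1201] yaw -7.05 w 0.0257 F [ 1.4  0.3 -1. ]
delta [23.1, 0.1, -322.3] yaw 1.2768 steps>= 9
```

View pics/w18.png

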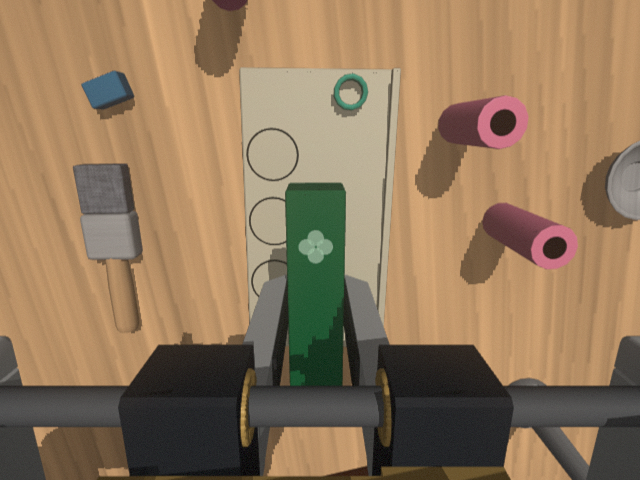

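```bash
python3 -m handwheel '[{"delta_pos":[2,0,-30],"yaw":0.13},{"delta_pos":[4,0,-65],"yaw":0.26},{"delta_pos":[6,0,-100],"yaw":0.39},{"delta_pos":[9,0,-135],"yaw":0.52},{"delta_pos":[12,0,-170],"yaw":0.65},{"delta_pos":[15,0,-205],"yaw":0.78},{"delta_pos":[18,0,-240],"yaw":0.91},{"delta_pos":[20,0,-270],"yaw":1.04},{"delta_pos":[22,0,-295],"yaw":1.15},{"delta_pos":[23,0,-312],"yaw":1.22},{"delta_pos":[23,0,-322],"yaw":1.277},{"delta_pos":[23,0,-322],"yaw":1.277}]';python3 -m handwheel '[{"delta_pos":[0,0,0],"yaw":0},{"delta_pos":[0,0,0],"yaw":0},{"delta_pos":[0,0,0],"yaw":0}]'
python3 - <<'E'
from h import *
plan(.495,-.316,.06,-80.2);snap("wrist","w19")
E
```

```text
time: 29.25
tool_pos: [0.4935, -0.3161, 0.1171]
ee_rot: [-1.574, 0.004, -1.402]
wrist_force: [-0.3, 0.1, -1.0]
width: 0.0257
time: 29.55
tool_pos: [0.4951, -0.3148, 0.1199]
ee_rot: [-1.571, 0.0, -1.399]
wrist_force: [-0.7, 0.6, 0.2]
width: 0.0254
t 29.55 pos [ 0.4951 -0.3148  0.1199] yaw -80.13 w 0.0254 F [-0.7  0.6  0.2]
delta [1.2, 59.9, -0.3] yaw 0.0011 steps>= 2
```

View pics/w19.png

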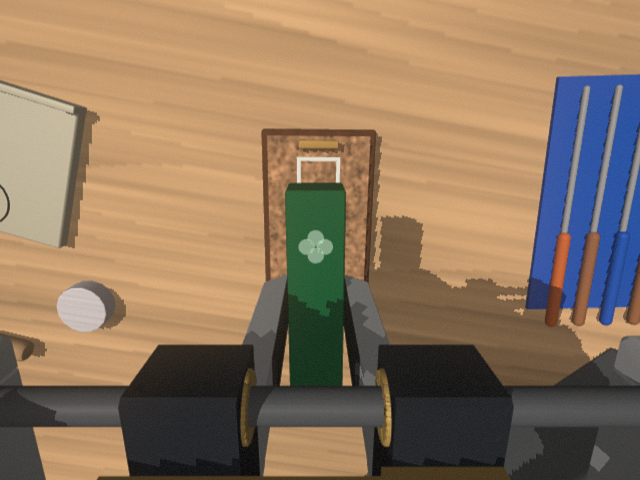

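Run:
```python
from h import *
s=snap("wrist");crop(s,"w19c",250,120,390,290,4)
import pickle;pickle.dump({k:s[k] for k in s if k!="image"},open("w19.pkl","wb"))
```

```text
(no output)
```

View pics/w19c.png

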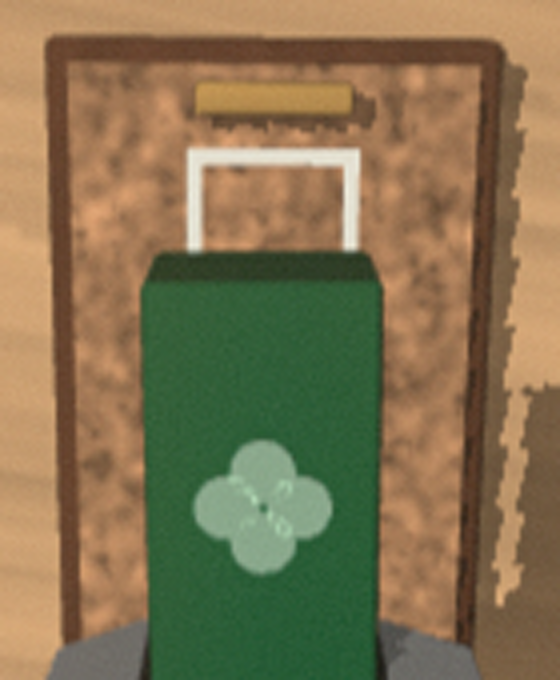

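Run:
```python
from h import *
s=snap("wrist");o=robot.get_obs();M=R.from_euler("xyz",o["ee_rot"]).as_matrix()
def T(pts,z):
    p=unp(s,np.array(pts,float)/4+np.array([250,120]),z); return p,(p-o["tool_pos"])@M*1000
p,t=T([(187,149),(361,149),(187.5,250),(359,250)],.02);print(np.round(p,4));print(np.round(t[:,[0,2]],2))
p,t=T([(66,65),(481,66),(82,635),(458,635)],.02);print("cork in",np.round(p,4));print(np.round(t[:,[0,2]],2))
p,t=T([(142,283),(383,285),(150,660),(378,660)],.12+.0458);print("bar top",np.round(t[:,[0,2]],2))
```

```text
[[ 0.5491 -0.2908  0.02  ]
 [ 0.5549 -0.3245  0.02  ]
 [ 0.5295 -0.294   0.02  ]
 [ 0.5353 -0.3279  0.02  ]]
[[-14.83  57.22]
 [ 19.41  57.2 ]
 [-15.01  37.35]
 [ 19.35  37.32]]
cork in [[ 0.5609 -0.2652  0.02  ]
 [ 0.5744 -0.3445  0.02  ]
 [ 0.4437 -0.2846  0.02  ]
 [ 0.4575 -0.3644  0.02  ]]
[[-38.06  73.24]
 [ 42.42  72.99]
 [-38.9  -45.53]
 [ 42.07 -45.61]]
bar top [[-12.89  54.52]
 [ 12.72  54.29]
 [-12.94  11.28]
 [ 13.06  11.25]]
```

```bash
python3 -m handwheel '[{"delta_pos":[2,30,-1.2],"yaw":0.005},{"delta_pos":[2,60,-1.2],"yaw":0.005},{"delta_pos":[2,80,-1.2],"yaw":0.005},{"delta_pos":[2,90,-1.2],"yaw":0.005},{"delta_pos":[2,90,-1.2],"yaw":0.005},{"delta_pos":[2,90,-1.2],"yaw":0.005},{"delta_pos":[2,90,-1.2],"yaw":0.005},{"delta_pos":[2,90,-1.2],"yaw":0.005}]'
python3 - <<'E'
from h import *
plan(.4937,-.3173,-.0018,-80.4);s=snap("wrist","w20");crop(s,"w20c",230,100,400,290,4)
E
```

```text
time: 30.5
tool_pos: [0.4951, -0.3185, 0.0319]
ee_rot: [-1.569, -0.002, -1.405]
wrist_force: [0.2, 0.2, -1.6]
width: 0.0255
t 30.5 pos [ 0.4951 -0.3185  0.0319] yaw -80.5 w 0.0255 F [ 0.2  0.2 -1.6]
delta [-1.5, 33.7, -1.3] yaw -0.0017 steps>= 1
```

View pics/w20c.png

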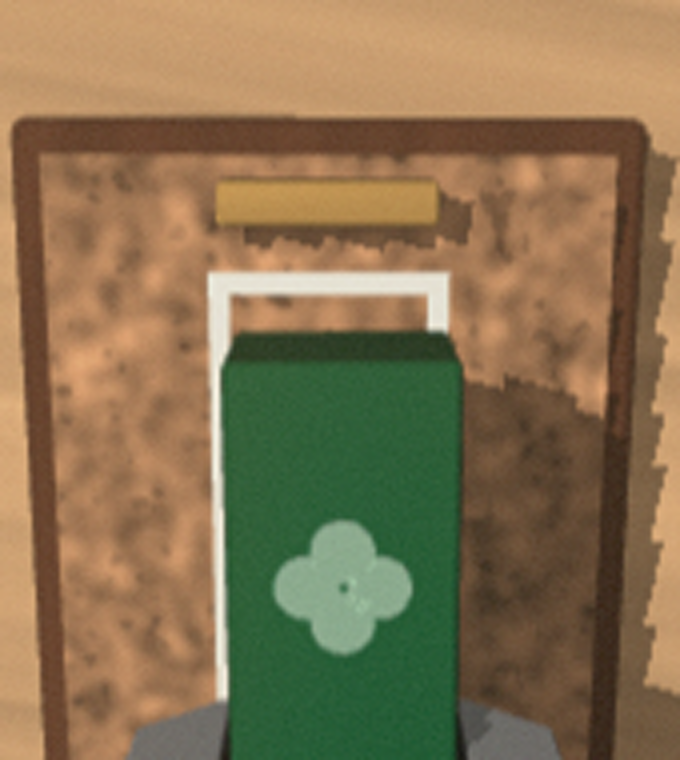

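Run:
```python
from h import *
s=snap("wrist");o=robot.get_obs();M=R.from_euler("xyz",o["ee_rot"]).as_matrix();print(o["tool_pos"])
def T(n,pts,z):
    p=unp(s,np.array(pts,float)/4+np.array([230,100]),z);t=(p-o["tool_pos"])@M*1000;print(n,np.round(t[:,[0,2]],2).tolist())
T("outer",[(208,272),(449,272),(218,690)],.02)
T("inner",[(230,294),(428,294)],.02)
T("cork",[(40,152),(617,153),(66,755),(591,755)],.02)
T("bar top",[(221,362),(462,362),(230,750),(458,750)],o["tool_pos"][2]+.0458)
```

```text
[ 0.49476056 -0.31825598  0.03128674]
outer [[-18.74, 58.25], [15.32, 58.21], [-18.79, -4.87]]
inner [[-15.7, 55.16], [12.39, 55.13]]
cork [[-41.56, 74.7], [38.28, 74.49], [-42.51, -15.56], [38.63, -15.72]]
bar top [[-12.72, 54.72], [12.89, 54.69], [-12.7, 10.14], [13.36, 10.09]]
```

```bash
python3 -m handwheel '[{"delta_pos":[-1.8,10,-0.5],"yaw":0},{"delta_pos":[-1.8,20,-0.5],"yaw":0},{"delta_pos":[-1.8,27,-0.5],"yaw":0},{"delta_pos":[-1.8,28,-0.5],"yaw":0},{"delta_pos":[-1.8,28,-0.5],"yaw":0},{"delta_pos":[-1.8,28,-0.5],"yaw":0}]'
python3 - <<'E'
from h import *
plan(.4937,-.3173,-.0018,-80.4);s=snap("wrist","w21");crop(s,"w21c",210,80,420,290,3.5)
E
```

```text
time: 31.2
tool_pos: [0.4936, -0.3163, 0.0024]
ee_rot: [-1.571, -0.0, -1.405]
wrist_force: [-0.5, -0.3, -1.3]
width: 0.0259
t 31.2 pos [ 0.4936 -0.3163  0.0024] yaw -80.5 w 0.0259 F [-0.5 -0.3 -1.3]
delta [1.0, 4.2, -0.1] yaw -0.0018 steps>= 1
```

View pics/w21c.png

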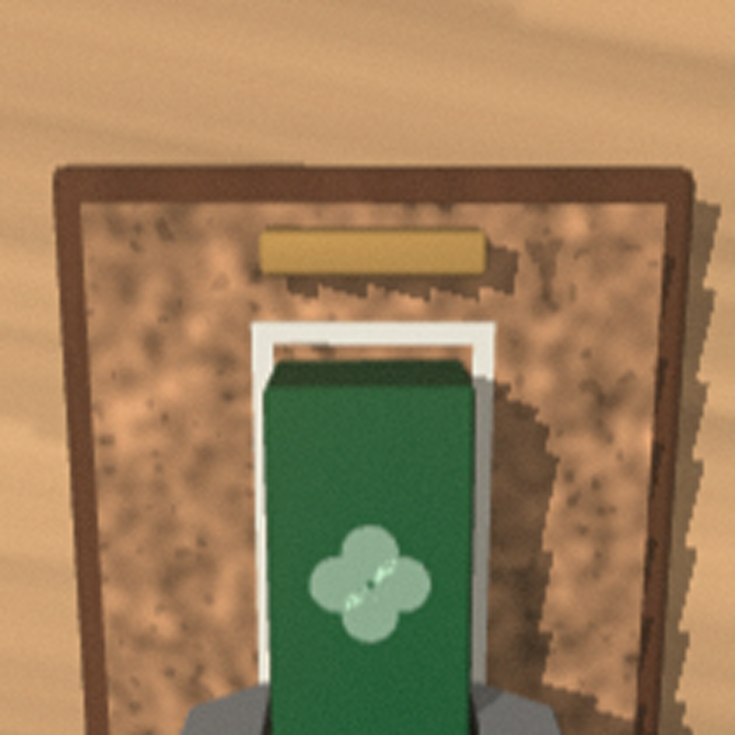

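Run:
```python
from h import *
s=snap("wrist");o=robot.get_obs();M=R.from_euler("xyz",o["ee_rot"]).as_matrix();print(o["tool_pos"])
def T(n,pts,z):
    p=unp(s,np.array(pts,float)/3.5+np.array([210,80]),z);t=(p-o["tool_pos"])@M*1000;print(n,np.round(t[:,[0,2]],2).tolist())
T("outer",[(251,322),(495,322),(260,680),(485,680)],.02)
T("inner",[(274,345),(472,345)],.02)
T("cork",[(81,203),(667,203),(106,730),(638,730)],.02)
T("bar top",[(264,387),(475,387),(270,730),(470,730)],o["tool_pos"][2]+.0458)
T("bar bottom end",[(284,362),(463,362)],o["tool_pos"][2]+.0218)
```

```text
[ 0.49376848 -0.3164221   0.00270271]
outer [[-16.63, 59.15], [17.66, 59.11], [-16.62, 5.28], [17.49, 5.23]]
inner [[-13.46, 55.92], [14.5, 55.89]]
cork [[-39.54, 75.38], [40.87, 75.3], [-40.42, -2.89], [41.15, -3.01]]
bar top [[-12.78, 54.6], [12.78, 54.57], [-13.01, 9.62], [13.07, 9.58]]
bar bottom end [[-11.81, 54.17], [12.95, 54.14]]
```

```bash
python3 -m handwheel '[{"delta_pos":[0.4,1.5,0.4],"yaw":0},{"delta_pos":[0.4,3,0.4],"yaw":0},{"delta_pos":[0.4,4,0.4],"yaw":0},{"delta_pos":[0.4,4,0.4],"yaw":0},{"delta_pos":[0.4,4,0.4],"yaw":0}]'
python3 - <<'E'
from h import *
plan(.4937,-.3173,-.0018,-80.4);s=snap("wrist","w22");crop(s,"w22c",210,80,420,290,3.5)
E
```

```text
time: 31.8
tool_pos: [0.4939, -0.3165, -0.0018]
ee_rot: [-1.571, -0.0, -1.405]
wrist_force: [0.5, -0.1, 0.2]
width: 0.0255
t 31.8 pos [ 0.4939 -0.3165 -0.0018] yaw -80.5 w 0.0255 F [ 0.5 -0.1  0.2]
delta [0.7, 0.0, -0.3] yaw -0.0018 steps>= 1
```

View pics/w22c.png

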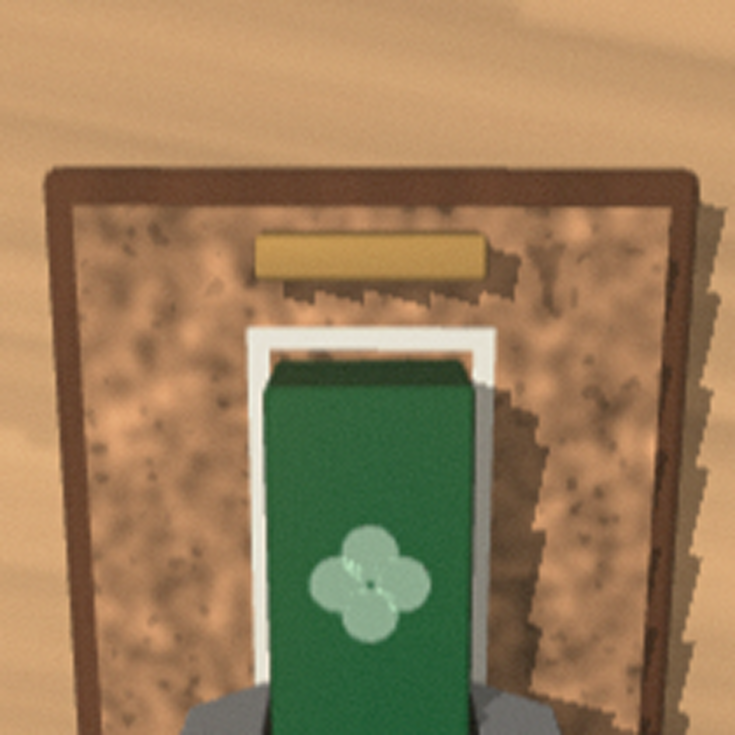

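```bash
python3 -m handwheel '[{"delta_pos":[0,0.3,0.5],"yaw":0},{"delta_pos":[0,0.8,0.5],"yaw":0},{"delta_pos":[0,0.8,0.5],"yaw":0},{"delta_pos":[0,0.8,0.5],"yaw":0}]'
python3 - <<'E'
from h import *
plan(.4937,-.3173,-.0018,-80.4)
s=snap("wrist");crop(s,"w23c",210,80,420,290,3.5)
E
```

```text
time: 32.25
tool_pos: [0.4941, -0.3166, -0.0018]
ee_rot: [-1.571, -0.0, -1.405]
wrist_force: [-3.0, 0.8, 5.0]
width: 0.0258
t 32.25 pos [ 0.4941 -0.3166 -0.0018] yaw -80.5 w 0.0258 F [-3.   0.8  5. ]
delta [0.7, 0.0, -0.6] yaw -0.0018 steps>= 1
```

View pics/w23c.png

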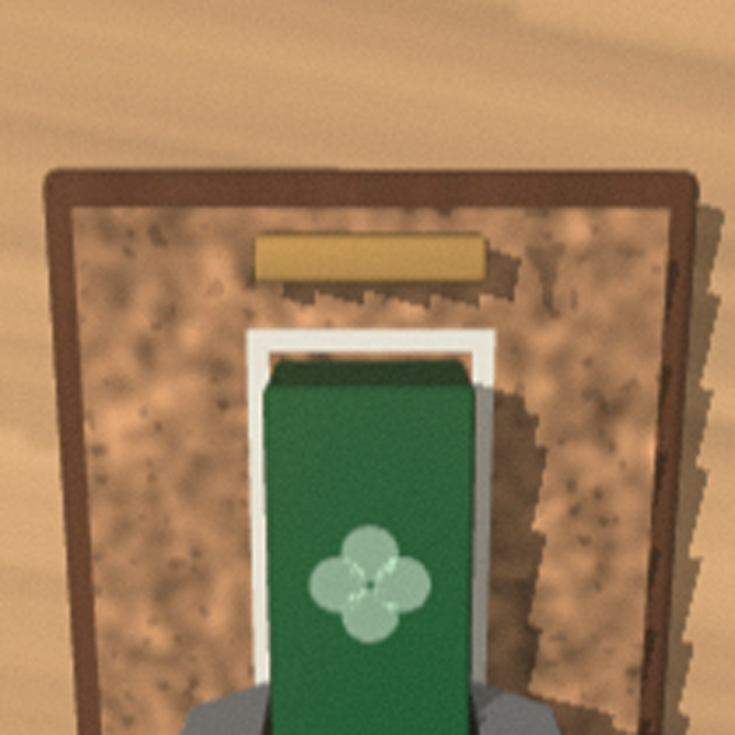

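```bash
python3 -m handwheel '[{"delta_pos":[0,0,0],"yaw":0},{"delta_pos":[0,0,0],"yaw":0},{"delta_pos":[0,0,0],"yaw":0},{"delta_pos":[0,0,0],"yaw":0},{"delta_pos":[0,-20,0],"yaw":0},{"delta_pos":[0,-60,0],"yaw":0},{"delta_pos":[0,-100,0],"yaw":0},{"delta_pos":[0,-130,-45],"yaw":0},{"delta_pos":[0,-130,-90],"yaw":0},{"delta_pos":[0,-130,-90],"yaw":0},{"delta_pos":[0,-130,-90],"yaw":0}]' 119
python3 - <<'E'
from h import *
s=snap("wrist","w24");crop(s,"w24c",240,60,400,260,4)
si=snap("side");crop(si,"s24",360,130,460,190,8)
plan(.435,.309,.13,-8)
E
```

```text
time: 33.4
tool_pos: [0.4053, -0.3314, 0.1275]
ee_rot: [-1.57, -0.0, -1.407]
wrist_force: [0.7, 0.1, -0.1]
width: 0.0504
t 33.5 pos [ 0.4062 -0.3309  0.1269] yaw -80.48 w 0.0503 F [-0.7 -0.3  0.3]
delta [-626.4, -2.7, 134.3] yaw -1.2649 steps>= 13
```

View pics/w24.png

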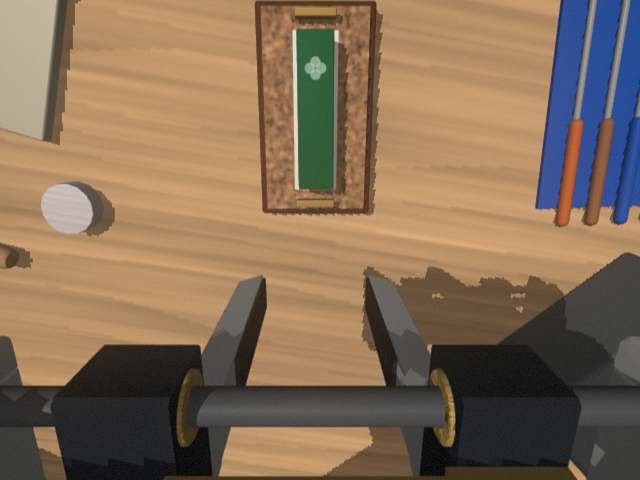

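View pics/s24.png

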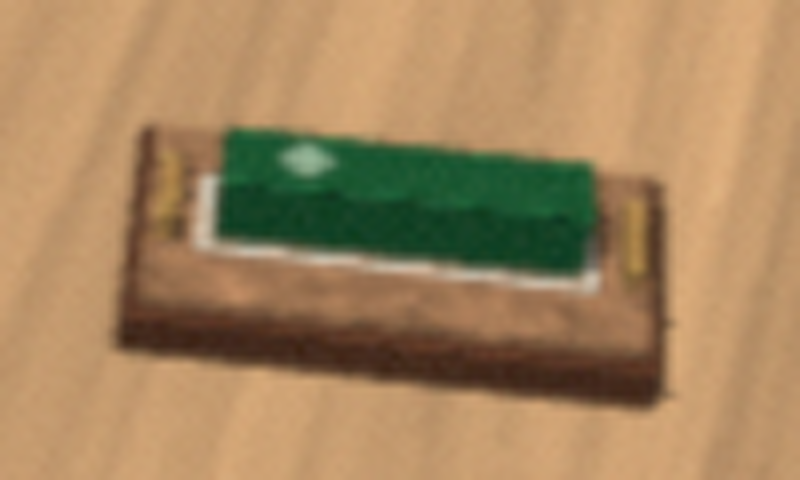

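```bash
python3 -m handwheel '[{"delta_pos":[-40,-3,9],"yaw":-0.1},{"delta_pos":[-85,-3,18],"yaw":-0.2},{"delta_pos":[-130,-3,28],"yaw":-0.3},{"delta_pos":[-175,-3,37],"yaw":-0.4},{"delta_pos":[-220,-3,47],"yaw":-0.5},{"delta_pos":[-265,-3,57],"yaw":-0.6},{"delta_pos":[-310,-3,67],"yaw":-0.7},{"delta_pos":[-355,-3,76],"yaw":-0.8},{"delta_pos":[-400,-3,86],"yaw":-0.9},{"delta_pos":[-445,-3,95],"yaw":-1.0},{"delta_pos":[-490,-3,105],"yaw":-1.1},{"delta_pos":[-530,-3,114],"yaw":-1.2}]';python3 -m handwheel '[{"delta_pos":[0,0,0],"yaw":0},{"delta_pos":[0,0,0],"yaw":0}]'
python3 - <<'E'
from h import *
plan(.4354,.3092,.13,-8)
E
```

```text
time: 34.7
tool_pos: [0.4303, 0.2139, 0.1297]
ee_rot: [-1.571, 0.001, -0.198]
wrist_force: [-0.1, 0.1, 0.3]
width: 0.0502
time: 34.9
tool_pos: [0.4302, 0.2117, 0.1294]
ee_rot: [-1.572, 0.001, -0.202]
wrist_force: [0.7, 0.4, 0.4]
width: 0.0496
t 34.9 pos [0.4302 0.2117 0.1294] yaw -11.58 w 0.0496 F [0.7 0.4 0.4]
delta [-14.5, -0.7, 96.5] yaw -0.0624 steps>= 2
```

```bash
python3 -m handwheel '[{"delta_pos":[-5,0,35],"yaw":-0.03},{"delta_pos":[-10,0,70],"yaw":-0.062},{"delta_pos":[-14.5,0,96],"yaw":-0.062},{"delta_pos":[-14.5,0,96.5],"yaw":-0.062},{"delta_pos":[-14.5,0,96.5],"yaw":-0.062},{"delta_pos":[-14.5,0,96.5],"yaw":-0.062}]'
python3 - <<'E'
from h import *
plan(.4354,.3092,.0398,-8.03);s=snap("wrist","w25");print(proj(s,[.4354,.3092,.085]))
E
```

```text
time: 35.5
tool_pos: [0.4363, 0.3062, 0.1302]
ee_rot: [-1.572, 0.0, -0.145]
wrist_force: [0.2, -0.2, 0.0]
width: 0.0498
t 35.5 pos [0.4363 0.3062 0.1302] yaw -8.31 w 0.0498 F [ 0.2 -0.2  0. ]
delta [-1.3, 90.4, 2.9] yaw -0.0048 steps>= 2
[[313.66904915 243.79930803]]
```

View pics/w25.png

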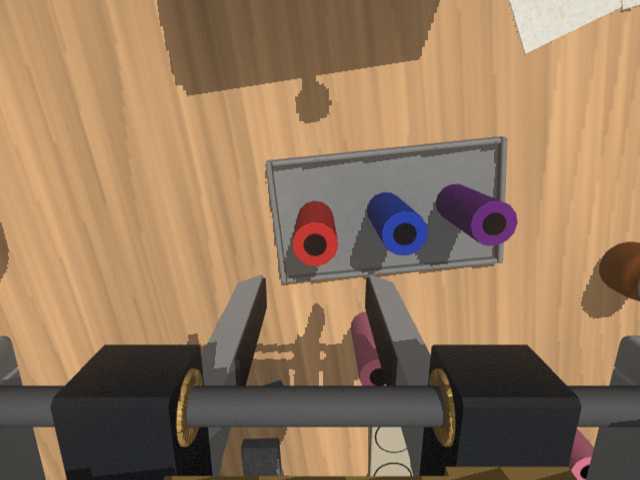

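```bash
python3 -m handwheel '[{"delta_pos":[-1,30,2],"yaw":-0.004},{"delta_pos":[-1,60,2],"yaw":-0.004},{"delta_pos":[-1,80,2],"yaw":-0.004},{"delta_pos":[-1,88,2],"yaw":-0.004},{"delta_pos":[-1,90,2],"yaw":-0.004},{"delta_pos":[-1,90,2],"yaw":-0.004},{"delta_pos":[-1,90,2],"yaw":-0.004},{"delta_pos":[-1,90,2],"yaw":-0.004}]'
python3 - <<'E'
from h import *
plan(.4354,.3092,.0398,-8.03)
E
```

```text
time: 36.35
tool_pos: [0.4362, 0.3103, 0.0418]
ee_rot: [-1.569, -0.002, -0.139]
wrist_force: [-0.3, -0.2, -0.4]
width: 0.0501
t 36.35 pos [0.4362 0.3103 0.0418] yaw -7.97 w 0.0501 F [-0.3 -0.2 -0.4]
delta [-0.7, 2.0, -1.2] yaw 0.0011 steps>= 1
```

```bash
python3 -m handwheel '[{"delta_pos":[-0.4,1.2,-0.6],"yaw":0},{"delta_pos":[-0.4,1.2,-0.6],"yaw":0},{"delta_pos":[-0.4,1.2,-0.6],"yaw":0},{"delta_pos":[-0.4,1.2,-0.6],"yaw":0}]'; python3 -m handwheel '[{"delta_pos":[0,0,0],"yaw":0},{"delta_pos":[0,0,0],"yaw":0},{"delta_pos":[0,0,0],"yaw":0},{"delta_pos":[0,0,0],"yaw":0},{"delta_pos":[0,0,0],"yaw":0}]' 255
python3 - <<'E'
from h import *
s=snap("wrist");b=bore(s,*proj(s,[[.4354,.3092,.085]])[0],r=10,th=50);print(b,unp(s,b,.085))
plan(.4703,-.0406,.13,-8.03)
E
```

```text
time: 36.75
tool_pos: [0.4348, 0.3094, 0.0392]
ee_rot: [-1.571, -0.0, -0.139]
wrist_force: [-0.6, -0.5, 0.5]
width: 0.05
time: 37.25
tool_pos: [0.4348, 0.3093, 0.0391]
ee_rot: [-1.571, 0.0, -0.139]
wrist_force: [-0.7, 0.0, -1.2]
width: 0.0315
(np.float64(317.0514450867052), np.float64(309.071676300578)) [[0.43544546 0.30849927 0.085     ]]
t 37.3 pos [0.4348 0.3093 0.0391] yaw -7.97 w 0.0316 F [0.8 0.2 0.3]
delta [83.6, -90.9, -341.6] yaw 0.0011 steps>= 8
```

```bash
python3 -m handwheel '[{"delta_pos":[0,-30,0],"yaw":0},{"delta_pos":[0,-75,0],"yaw":0},{"delta_pos":[0,-120,0],"yaw":0},{"delta_pos":[8,-120,-35],"yaw":0},{"delta_pos":[18,-120,-80],"yaw":0},{"delta_pos":[28,-120,-125],"yaw":0},{"delta_pos":[40,-120,-170],"yaw":0},{"delta_pos":[52,-120,-215],"yaw":0},{"delta_pos":[64,-120,-260],"yaw":0},{"delta_pos":[75,-120,-300],"yaw":0},{"delta_pos":[83,-120,-330],"yaw":0},{"delta_pos":[83,-120,-341.6],"yaw":0}]';python3 -m handwheel '[{"delta_pos":[0,0,0],"yaw":0},{"delta_pos":[0,40,0],"yaw":0},{"delta_pos":[0,75,0],"yaw":0},{"delta_pos":[0,95,0],"yaw":0},{"delta_pos":[0,100,0],"yaw":0},{"delta_pos":[0,100,0],"yaw":0},{"delta_pos":[0,100,0],"yaw":0},{"delta_pos":[0,100,0],"yaw":0}]'
python3 - <<'E'
from h import *
s=snap("wrist","w26");plan(.4699,-.0406,.0461,-8.03)
E
```

```text
time: 38.5
tool_pos: [0.4697, -0.0431, 0.1589]
ee_rot: [-1.572, 0.0, -0.143]
wrist_force: [-0.0, -0.0, -0.1]
width: 0.0311
time: 39.3
tool_pos: [0.4711, -0.0403, 0.0611]
ee_rot: [-1.571, -0.004, -0.138]
wrist_force: [0.0, -0.2, -0.3]
width: 0.0317
t 39.35 pos [ 0.471  -0.0405  0.0609] yaw -7.94 w 0.0314 F [ 0.6 -0.5 -0. ]
delta [-1.1, 14.8, -0.3] yaw 0.0015 steps>= 1
```

View pics/w26.png

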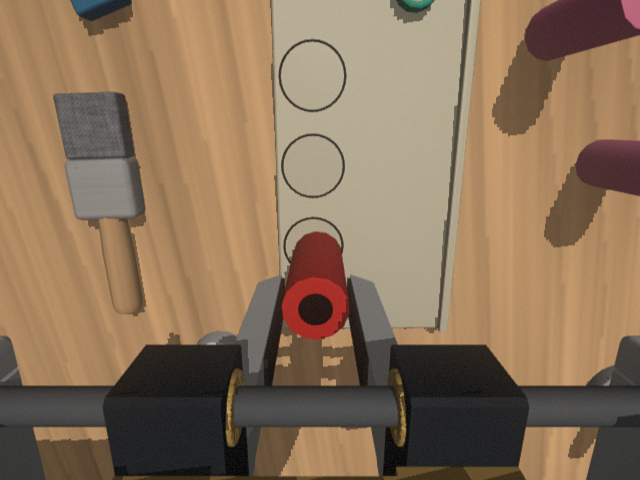

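```bash
python3 -m handwheel '[{"delta_pos":[0,6,0],"yaw":0},{"delta_pos":[0,11,0],"yaw":0},{"delta_pos":[0,13,0],"yaw":0},{"delta_pos":[0,13,0],"yaw":0},{"delta_pos":[0,13,0],"yaw":0},{"delta_pos":[0,13,0],"yaw":0}]'
python3 - <<'E'
from h import *
plan(.4699,-.0406,.0461,-8.03);s=snap("wrist");b=bore(s,316,307,r=10,th=50);z=robot.get_obs()["tool_pos"][2]+.0459;print(b,unp(s,b,z))
E
```

```text
time: 39.95
tool_pos: [0.4696, -0.0405, 0.046]
ee_rot: [-1.571, 0.0, -0.139]
wrist_force: [-0.0, -0.1, 0.5]
width: 0.0318
t 39.95 pos [ 0.4696 -0.0405  0.046 ] yaw -7.97 w 0.0318 F [-0.  -0.1  0.5]
delta [0.3, -0.1, -0.1] yaw 0.0011 steps>= 1
(np.float64(316.46134593993327), np.float64(308.0055617352614)) [[ 0.47000359 -0.04073795  0.09194964]]
```

```bash
python3 -m handwheel '[{"delta_pos":[0.5,0.3,-0.5],"yaw":0},{"delta_pos":[0.5,0.6,-0.5],"yaw":0},{"delta_pos":[0.5,0.6,-0.5],"yaw":0}]'; python3 -m handwheel '[{"delta_pos":[0,0,0],"yaw":0},{"delta_pos":[0,0,0],"yaw":0},{"delta_pos":[0,0,0],"yaw":0},{"delta_pos":[0,-30,0],"yaw":0},{"delta_pos":[0,-75,0],"yaw":0},{"delta_pos":[0,-105,0],"yaw":0},{"delta_pos":[5,-105,40],"yaw":0},{"delta_pos":[5,-105,85],"yaw":0},{"delta_pos":[2,-105,130],"yaw":0},{"delta_pos":[-8,-105,175],"yaw":0},{"delta_pos":[-14,-105,220],"yaw":0},{"delta_pos":[-18,-105,265],"yaw":0}]' 119; python3 -m handwheel '[{"delta_pos":[0,0,40],"yaw":0},{"delta_pos":[0,0,60],"yaw":0},{"delta_pos":[0,0,60],"yaw":0},{"delta_pos":[0,0,60],"yaw":0}]';python3 - <<'E'
from h import *
plan(.4973,.3066,.06,-8.01)
s=snap("wrist","w27");si=snap("side","s27");sc=snap("scene","c27")
a=bore(sc,*(203/5+200,279/5+150),r=6,th=60);b=bore(si,*(596/4+250,88/4+200),r=6,th=60)
print("red now",a,b,unp(sc,a,.092),unp(si,b,.092))
for n in("scene","side"):
    im=cv2.imread(f"pics/{n}0.png")[:,:,::-1]; q={"image":im}
    print(n,bore(q,*((203/5+200,279/5+150) if n=="scene" else (596/4+250,88/4+200)),r=6,th=60))
E
```

```text
time: 40.3
tool_pos: [0.4699, -0.0409, 0.0459]
ee_rot: [-1.571, 0.001, -0.139]
wrist_force: [-2.3, 0.5, 4.7]
width: 0.0314
time: 41.5
tool_pos: [0.4889, 0.2258, 0.1505]
ee_rot: [-1.571, -0.001, -0.139]
wrist_force: [0.5, -0.1, 0.3]
width: 0.0503
time: 41.9
tool_pos: [0.4972, 0.2831, 0.15]
ee_rot: [-1.572, 0.0, -0.138]
wrist_force: [-0.1, 0.2, 0.8]
width: 0.05
t 41.9 pos [0.4972 0.2831 0.15  ] yaw -7.92 w 0.05 F [-0.1  0.2  0.8]
delta [-3.1, 90.0, 23.4] yaw 0.0015 steps>= 2
red now (np.float64(239.70825335892513), np.float64(204.83685220729367)) (np.float64(398.23903177004536), np.float64(221.00302571860817)) [[ 0.46889691 -0.04138535  0.092     ]] [[ 0.47069124 -0.04162581  0.092     ]]
scene (np.float64(239.79215416379904), np.float64(205.17687543014452))
side (np.float64(398.5011037527594), np.float64(221.2814569536424))
```

View pics/w27.png

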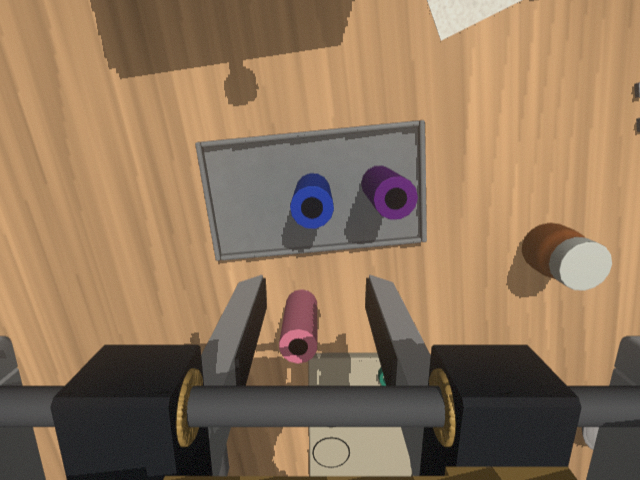

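View pics/c27.png

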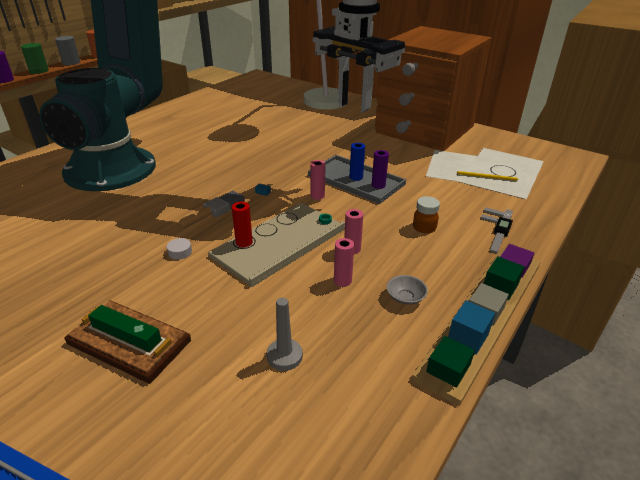

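```bash
python3 -m handwheel '[{"delta_pos":[-2.5,0,22],"yaw":0},{"delta_pos":[-2.5,30,23],"yaw":0},{"delta_pos":[-2.5,60,23],"yaw":0},{"delta_pos":[-2.5,90,23],"yaw":0},{"delta_pos":[-2.5,105,23],"yaw":0},{"delta_pos":[-2.5,110,23],"yaw":0},{"delta_pos":[-2.5,110,23],"yaw":0},{"delta_pos":[-2.5,110,23],"yaw":0},{"delta_pos":[-2.5,110,23],"yaw":0}]'
python3 - <<'E'
from h import *
plan(.4973,.3066,.0384,-8.01); s=snap("wrist","w28")
E
```

```text
time: 42.95
tool_pos: [0.4993, 0.307, 0.0426]
ee_rot: [-1.569, -0.003, -0.139]
wrist_force: [0.1, -0.5, 0.1]
width: 0.0499
t 42.95 pos [0.4993 0.307  0.0426] yaw -7.97 w 0.0499 F [ 0.1 -0.5  0.1]
delta [-2.0, 4.2, -0.6] yaw 0.0007 steps>= 1
```

View pics/w28.png

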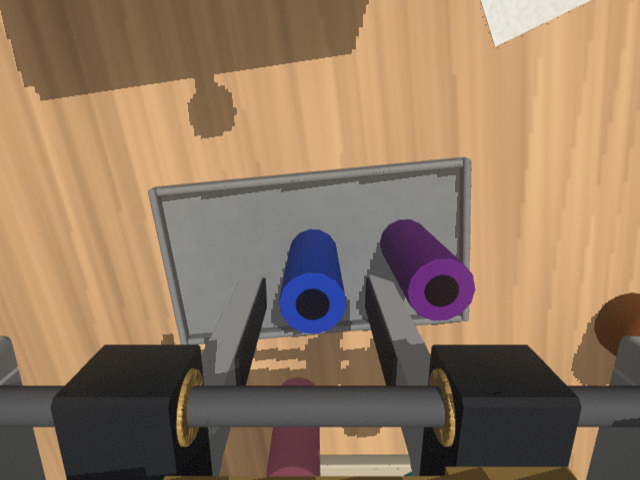

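```bash
python3 -m handwheel '[{"delta_pos":[-1.2,3,-0.4],"yaw":0},{"delta_pos":[-1.2,3,-0.4],"yaw":0},{"delta_pos":[-1.2,3,-0.4],"yaw":0},{"delta_pos":[-1.2,3,-0.4],"yaw":0}]'; python3 -m handwheel '[{"delta_pos":[0,0,0],"yaw":0},{"delta_pos":[0,0,0],"yaw":0},{"delta_pos":[0,0,0],"yaw":0},{"delta_pos":[0,0,0],"yaw":0},{"delta_pos":[0,0,0],"yaw":0}]' 255
python3 - <<'E'
from h import *
s=snap("wrist");b=bore(s,*proj(s,[[.4973,.3066,.085]])[0],r=9,th=50);print(b,unp(s,b,.085))
plan(.4755,.0158,.15,-8.03)
E
```

```text
time: 43.4
tool_pos: [0.4968, 0.3062, 0.0375]
ee_rot: [-1.571, 0.0, -0.139]
wrist_force: [0.6, 0.7, -0.4]
width: 0.0504
time: 43.9
tool_pos: [0.4968, 0.3062, 0.0375]
ee_rot: [-1.571, -0.0, -0.139]
wrist_force: [-0.5, -0.0, 0.6]
width: 0.0314
(np.float64(316.59183673469386), np.float64(308.6544590438915)) [[0.49736574 0.30641196 0.085     ]]
t 43.95 pos [0.4968 0.3062 0.0375] yaw -7.96 w 0.0314 F [ 0.6 -0.1 -0. ]
delta [19.1, -112.5, -290.6] yaw 0.0012 steps>= 7
```

```bash
python3 -m handwheel '[{"delta_pos":[0,-30,0],"yaw":0},{"delta_pos":[0,-75,0],"yaw":0},{"delta_pos":[0,-120,0],"yaw":0},{"delta_pos":[2,-120,-35],"yaw":0},{"delta_pos":[5,-120,-80],"yaw":0},{"delta_pos":[8,-120,-125],"yaw":0},{"delta_pos":[11,-120,-170],"yaw":0},{"delta_pos":[14,-120,-215],"yaw":0},{"delta_pos":[17,-120,-255],"yaw":0},{"delta_pos":[19.4,-120,-280],"yaw":0},{"delta_pos":[19.4,-120,-291.3],"yaw":0},{"delta_pos":[19.4,-120,-291.3],"yaw":0}]';python3 -m handwheel '[{"delta_pos":[0,0,0],"yaw":0},{"delta_pos":[0,40,0],"yaw":0},{"delta_pos":[0,75,0],"yaw":0},{"delta_pos":[0,95,0],"yaw":0},{"delta_pos":[0,103,0],"yaw":0},{"delta_pos":[0,103,0],"yaw":0},{"delta_pos":[0,103,0],"yaw":0},{"delta_pos":[0,103,0],"yaw":0}]'
python3 - <<'E'
from h import *
s=snap("wrist","w29");plan(.4757,.0151,.0445,-8.0)
E
```

```text
time: 45.15
tool_pos: [0.4755, 0.0142, 0.1575]
ee_rot: [-1.571, 0.0, -0.141]
wrist_force: [-0.7, 0.2, -0.2]
width: 0.0315
time: 45.95
tool_pos: [0.4771, 0.0153, 0.0564]
ee_rot: [-1.571, -0.003, -0.138]
wrist_force: [0.9, 0.5, -1.4]
width: 0.0315
t 46.0 pos [0.477  0.0151 0.0563] yaw -7.95 w 0.0311 F [-0.  -0.4 -0.8]
delta [-1.3, 11.8, -0.2] yaw 0.0009 steps>= 1
```

View pics/w29.png

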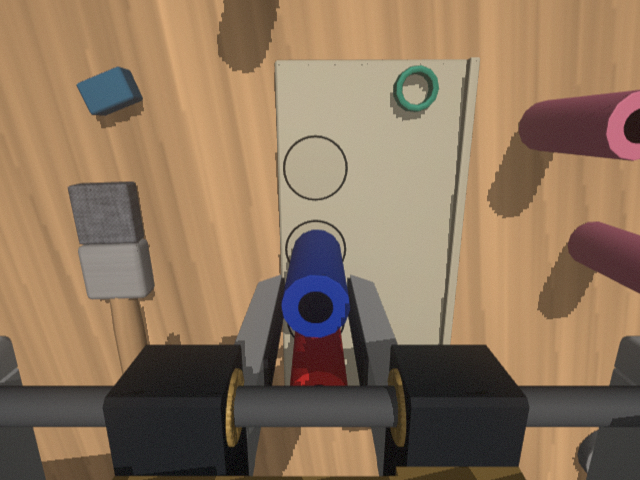

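```bash
python3 -m handwheel '[{"delta_pos":[0,5,0],"yaw":0},{"delta_pos":[0,9,0],"yaw":0},{"delta_pos":[0,10,0],"yaw":0},{"delta_pos":[0,10,0],"yaw":0},{"delta_pos":[0,10,0],"yaw":0},{"delta_pos":[0,10,0],"yaw":0}]'
python3 - <<'E'
from h import *
plan(.4757,.0151,.0445,-8.0);s=snap("wrist");b=bore(s,316,307,r=9,th=50);z=robot.get_obs()["tool_pos"][2]+.0475;print(b,unp(s,b,z))
E
```

```text
time: 46.6
tool_pos: [0.4756, 0.015, 0.0445]
ee_rot: [-1.571, 0.0, -0.139]
wrist_force: [-0.1, 0.0, -0.3]
width: 0.0313
t 46.6 pos [0.4756 0.015  0.0445] yaw -7.97 w 0.0313 F [-0.1  0.  -0.3]
delta [0.1, -0.0, 0.1] yaw 0.0006 steps>= 1
(np.float64(315.63830653368615), np.float64(307.4846326073682)) [[0.47577126 0.01587264 0.09200593]]
```

```bash
python3 -m handwheel '[{"delta_pos":[0.4,0.3,-0.4],"yaw":0},{"delta_pos":[0.4,0.6,-0.4],"yaw":0},{"delta_pos":[0.4,0.6,-0.4],"yaw":0}]'; python3 -m handwheel '[{"delta_pos":[0,0,0],"yaw":0},{"delta_pos":[0,0,0],"yaw":0},{"delta_pos":[0,0,0],"yaw":0},{"delta_pos":[0,-30,0],"yaw":0},{"delta_pos":[0,-75,0],"yaw":0},{"delta_pos":[0,-105,0],"yaw":0},{"delta_pos":[5,-105,40],"yaw":0},{"delta_pos":[12,-105,85],"yaw":0},{"delta_pos":[20,-105,130],"yaw":0},{"delta_pos":[27,-105,175],"yaw":0},{"delta_pos":[34,-105,220],"yaw":0},{"delta_pos":[41,-105,260],"yaw":0}]' 119; python3 -m handwheel '[{"delta_pos":[0,0,30],"yaw":0},{"delta_pos":[0,0,38],"yaw":0},{"delta_pos":[0,0,38],"yaw":0},{"delta_pos":[0,0,38],"yaw":0}]';python3 - <<'E'
from h import *
plan(.5581,.3039,.0384,-8.0)
s=snap("wrist","w30");si=snap("side","s30");sc=snap("scene","c30")
P={"red":((203,279),(596,88)),"blue":((320,217),(557,172))}
for n,(p,q) in P.items():
    p=(p[0]/5+200,p[1]/5+150);q=(q[0]/4+250,q[1]/4+200)
    for m,S,u in(("scene",sc,p),("side",si,q)):
        S0=dict(S,image=cv2.imread(f"pics/{m}0.png")[:,:,::-1])
        a,b=bore(S0,*u,r=6,th=60),bore(S,*u,r=6,th=60);print(n,m,np.round(1000*(unp(S,b,.092)-unp(S,a,.092))[0,:2],2),"mm moved")
E
```

```text
time: 46.95
tool_pos: [0.4758, 0.0148, 0.0444]
ee_rot: [-1.571, 0.0, -0.139]
wrist_force: [-2.7, 0.5, 4.5]
width: 0.0312
time: 48.15
tool_pos: [0.553, 0.2686, 0.1485]
ee_rot: [-1.571, -0.0, -0.138]
wrist_force: [0.9, -0.4, -0.4]
width: 0.0504
time: 48.55
tool_pos: [0.5578, 0.3029, 0.1488]
ee_rot: [-1.572, 0.0, -0.14]
wrist_force: [-0.1, -0.3, -0.2]
width: 0.0499
t 48.55 pos [0.5578 0.3029 0.1488] yaw -8.01 w 0.0499 F [-0.1 -0.3 -0.2]
delta [0.1, 110.4, 1.2] yaw -0.0001 steps>= 3
red scene [-1.1   0.91] mm moved
red side [ 0.69 -0.5 ] mm moved
blue scene [0.4  0.22] mm moved
blue side [ 0.33 -0.  ] mm moved
```

View pics/w30.png

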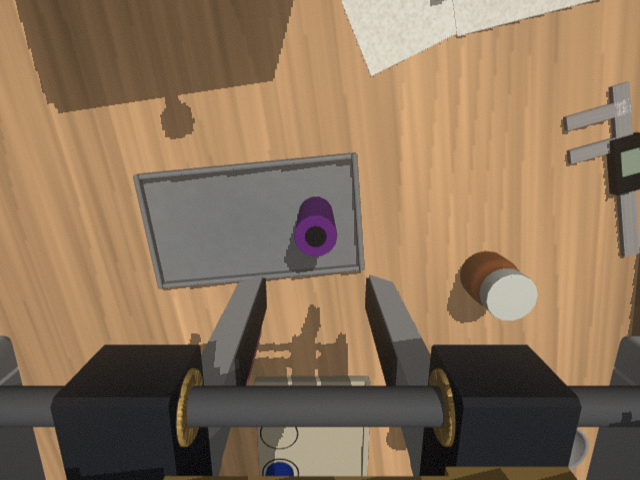

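```bash
python3 -m handwheel '[{"delta_pos":[-0.3,30,0.5],"yaw":0},{"delta_pos":[-0.3,60,0.5],"yaw":0},{"delta_pos":[-0.3,90,0.5],"yaw":0},{"delta_pos":[-0.3,104,0.5],"yaw":0},{"delta_pos":[-0.3,108,0.5],"yaw":0},{"delta_pos":[-0.3,108,0.5],"yaw":0},{"delta_pos":[-0.3,108,0.5],"yaw":0},{"delta_pos":[-0.3,108,0.5],"yaw":0}]'
python3 - <<'E'
from h import *
plan(.5581,.3039,.0384,-8.0)
E
```

```text
time: 49.5
tool_pos: [0.5589, 0.3051, 0.0431]
ee_rot: [-1.569, -0.003, -0.139]
wrist_force: [0.1, 0.4, 1.6]
width: 0.0501
t 49.5 pos [0.5589 0.3051 0.0431] yaw -7.97 w 0.0501 F [0.1 0.4 1.6]
delta [-0.7, 4.7, -1.3] yaw 0.0006 steps>= 1
```

```bash
python3 -m handwheel '[{"delta_pos":[-0.2,3,-0.6],"yaw":0},{"delta_pos":[-0.2,3,-0.6],"yaw":0},{"delta_pos":[-0.2,3,-0.6],"yaw":0},{"delta_pos":[-0.2,3,-0.6],"yaw":0}]'; python3 -m handwheel '[{"delta_pos":[0,0,0],"yaw":0},{"delta_pos":[0,0,0],"yaw":0},{"delta_pos":[0,0,0],"yaw":0},{"delta_pos":[0,0,0],"yaw":0},{"delta_pos":[0,0,0],"yaw":0}]' 255
python3 - <<'E'
from h import *
s=snap("wrist","w31");u=proj(s,[[.5581,.3039,.085]])[0];print(u);crop(s,"w31c",270,260,360,350,6)
plan(.4850,.0666,.15,-8.0)
E
```

```text
time: 49.9
tool_pos: [0.5574, 0.304, 0.038]
ee_rot: [-1.571, -0.0, -0.139]
wrist_force: [-0.2, 0.1, -0.2]
width: 0.0498
time: 50.4
tool_pos: [0.5574, 0.304, 0.0379]
ee_rot: [-1.571, -0.0, -0.139]
wrist_force: [0.3, 0.6, 0.1]
width: 0.0315
[317.0143377  308.79993531]
t 50.45 pos [0.5574 0.304  0.0379] yaw -7.96 w 0.0312 F [ 1.4  0.6 -0.2]
delta [-38.8, -112.1, -245.2] yaw 0.0007 steps>= 6
```

View pics/w31c.png

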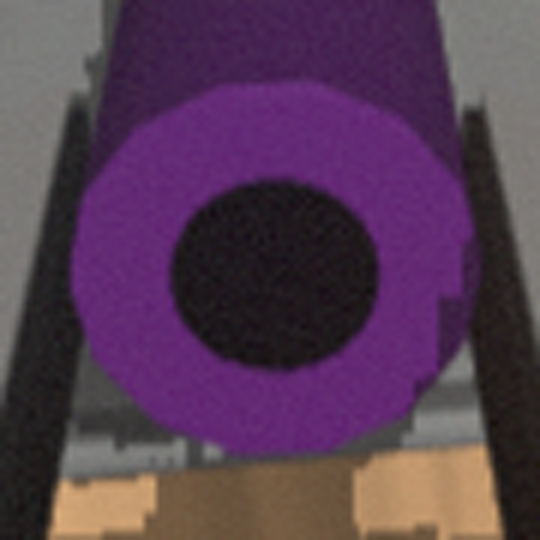

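Run:
```python
from h import *
s=snap("wrist");o=robot.get_obs();print("inhand",unp(s,(315.8,305.5),.085),o["tool_pos"])
# reconstruct w9 camera from fixed mount
M=R.from_euler("xyz",o["ee_rot"]).as_matrix();C=cv2.Rodrigues(np.array(s["rvec"]))[0];c=-C.T@s["tvec"]
off=M.T@(c-o["tool_pos"]);A=C@M
M9=R.from_euler("xyz",[-1.5705,-.003,-.14]).as_matrix();p9=np.array([.4866,.066,.0476])
C9=A@M9.T;c9=p9+M9@off
s9=dict(s,rvec=cv2.Rodrigues(C9)[0].ravel(),tvec=-C9@c9)
im=cv2.imread("pics/w9.png")[:,:,::-1];s9["image"]=im;crop(s9,"w9c",270,250,360,340,6)
import pickle;pickle.dump(s9,open("s9.pkl","wb"))
print("w9",unp(s9,(312,301),.092))
```

```text
inhand [[0.557778   0.30562745 0.085     ]] [0.55738296 0.3040135  0.03793184]
w9 [[0.48525404 0.06883644 0.092     ]]
```

View pics/w9c.png

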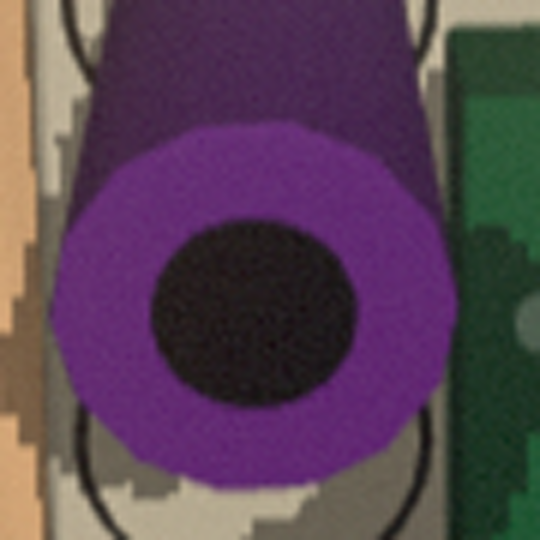

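```bash
python3 -m handwheel '[{"delta_pos":[0,-30,0],"yaw":0},{"delta_pos":[0,-75,0],"yaw":0},{"delta_pos":[0,-120,0],"yaw":0},{"delta_pos":[-5,-120,-35],"yaw":0},{"delta_pos":[-11,-120,-80],"yaw":0},{"delta_pos":[-18,-120,-125],"yaw":0},{"delta_pos":[-25,-120,-170],"yaw":0},{"delta_pos":[-33,-120,-210],"yaw":0},{"delta_pos":[-39,-120,-235],"yaw":0},{"delta_pos":[-39,-120,-245.2],"yaw":0},{"delta_pos":[-39,-120,-245.2],"yaw":0},{"delta_pos":[-39,-120,-245.2],"yaw":0}]';python3 -m handwheel '[{"delta_pos":[0,0,0],"yaw":0},{"delta_pos":[0,40,0],"yaw":0},{"delta_pos":[0,75,0],"yaw":0},{"delta_pos":[0,95,0],"yaw":0},{"delta_pos":[0,103,0],"yaw":0},{"delta_pos":[0,103,0],"yaw":0},{"delta_pos":[0,103,0],"yaw":0},{"delta_pos":[0,103,0],"yaw":0}]'
python3 - <<'E'
from h import *
plan(.4849,.0666,.0449,-8.0)
E
```

```text
time: 51.7
tool_pos: [0.4852, 0.0673, 0.1579]
ee_rot: [-1.57, -0.0, -0.139]
wrist_force: [-0.0, -0.0, -1.0]
width: 0.0313
time: 52.5
tool_pos: [0.4862, 0.0668, 0.0568]
ee_rot: [-1.57, -0.003, -0.139]
wrist_force: [0.4, -0.4, -1.3]
width: 0.0313
t 52.5 pos [0.4862 0.0668 0.0568] yaw -7.94 w 0.0313 F [ 0.4 -0.4 -1.3]
delta [-1.3, 11.9, -0.4] yaw 0.001 steps>= 1
```

```bash
python3 -m handwheel '[{"delta_pos":[0,5,0],"yaw":0},{"delta_pos":[0,9,0],"yaw":0},{"delta_pos":[0,10.2,0],"yaw":0},{"delta_pos":[0,10.2,0],"yaw":0},{"delta_pos":[0,10.2,0],"yaw":0},{"delta_pos":[0,10.2,0],"yaw":0}]'
python3 - <<'E'
from h import *
plan(.4849,.0666,.0449,-8.0);snap("wrist","w32")
E
```

```text
time: 53.1
tool_pos: [0.4847, 0.0665, 0.0448]
ee_rot: [-1.571, 0.0, -0.139]
wrist_force: [-1.2, 0.3, 1.3]
width: 0.0313
t 53.1 pos [0.4847 0.0665 0.0448] yaw -7.97 w 0.0313 F [-1.2  0.3  1.3]
delta [0.2, -0.1, 0.1] yaw 0.0006 steps>= 1
```

View pics/w32.png

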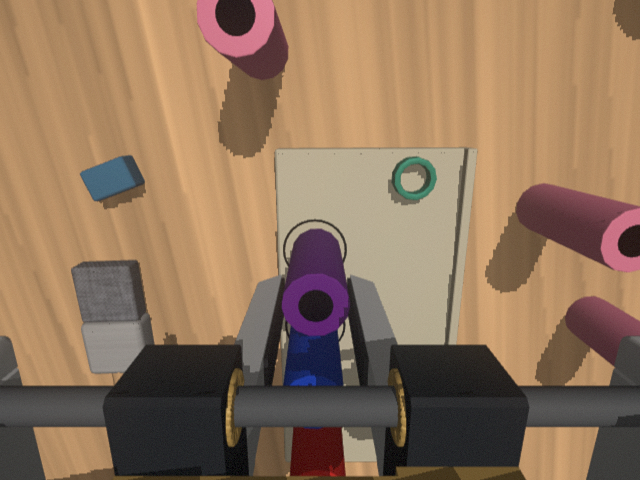

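Purple is at its spot. Press lightly, release, retreat and check.

```bash
python3 -m handwheel '[{"delta_pos":[0.2,0.3,0],"yaw":0},{"delta_pos":[0.2,0.5,0],"yaw":0},{"delta_pos":[0.2,0.5,0],"yaw":0}]'; python3 -m handwheel '[{"delta_pos":[0,0,0],"yaw":0},{"delta_pos":[0,0,0],"yaw":0},{"delta_pos":[0,0,0],"yaw":0},{"delta_pos":[0,-30,0],"yaw":0},{"delta_pos":[0,-75,0],"yaw":0},{"delta_pos":[0,-120,0],"yaw":0},{"delta_pos":[0,-165,0],"yaw":0},{"delta_pos":[0,-205,0],"yaw":0},{"delta_pos":[0,-205,-45],"yaw":0},{"delta_pos":[0,-205,-90],"yaw":0},{"delta_pos":[0,-205,-100],"yaw":0},{"delta_pos":[0,-205,-100],"yaw":0}]' 119
python3 - <<'E'
from h import *
plan(.4849,.0666,.0449,-8.0)
s=snap("wrist","w33");si=snap("side","s33");sc=snap("scene","c33")
P={"red":((203,279),(596,88)),"blue":((320,217),(557,172)),"purple":((431,167),(509,252))}
for n,(p,q) in P.items():
    p=(p[0]/5+200,p[1]/5+150);q=(q[0]/4+250,q[1]/4+200)
    for m,S,u in(("scene",sc,p),("side",si,q)):
        S0=dict(S,image=cv2.imread(f"pics/{m}0.png")[:,:,::-1])
        a,b=bore(S0,*u,r=6,th=45),bore(S,*u,r=6,th=45);print(n,m,np.round(1000*(unp(S,b,.092)-unp(S,a,.092))[0,:2],2),"mm moved")
# bystanders: image difference
for m,S,bx in(("scene",sc,dict(jar=(405,190,450,240),mandrel=(255,290,310,375),ring=(315,208,336,228))),("side",si,dict(jar=(205,290,250,340),mandrel=(295,130,335,190),ring=(322,283,346,305)))):
    S0=cv2.imread(f"pics/{m}0.png")[:,:,::-1].astype(float)
    for k,(a,b,c,d) in bx.items(): print(m,k,"shift",cv2.phaseCorrelate(S0[b:d,a:c].mean(2),S["image"][b:d,a:c].astype(float).mean(2)))
E
```

```text
time: 53.45
tool_pos: [0.4849, 0.0666, 0.0448]
ee_rot: [-1.571, 0.0, -0.139]
wrist_force: [-2.6, 0.1, 5.4]
width: 0.0315
time: 54.65
tool_pos: [0.471, -0.0336, 0.2489]
ee_rot: [-1.571, 0.0, -0.142]
wrist_force: [-0.5, 0.4, -0.6]
width: 0.0504
t 54.65 pos [ 0.471  -0.0336  0.2489] yaw -8.14 w 0.0504 F [-0.5  0.4 -0.6]
delta [-0.4, 204.0, 101.1] yaw -0.0025 steps>= 5
red scene [ 0.04 -0.33] mm moved
red side [ 0.71 -0.16] mm moved
blue scene [ 0.74 -0.52] mm moved
blue side [ 0.38 -0.16] mm moved
purple scene [-0.05 -0.01] mm moved
purple side [ 0.12 -0.17] mm moved
scene jar shift ((0.47714778576211003, -0.007944177927985407), 1.0011423717437336)
scene mandrel shift ((0.012149070517512683, 0.011827681351142871), 1.000905324045142)
scene ring shift ((0.031284232194821016, -0.006082141213493486), 1.0096755795611954)
side jar shift ((0.602983537141828, 0.04869166603240416), 0.9587817352059865)
side mandrel shift ((-0.06548483507353708, 0.002097363189566437), 1.0278432858924578)
side ring shift ((0.07375260631424219, -0.05451098420232725), 1.0306361736071648)
```

View pics/w33.png

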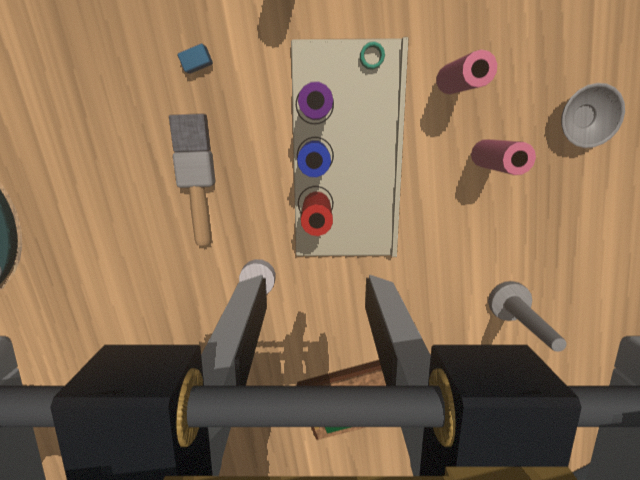

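View pics/s33.png

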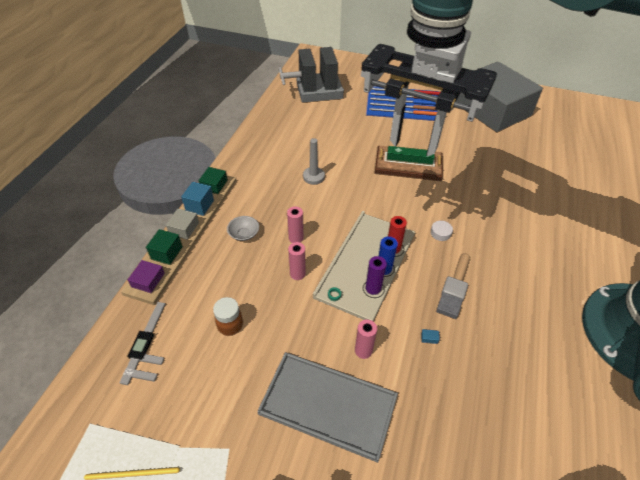

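View pics/c33.png

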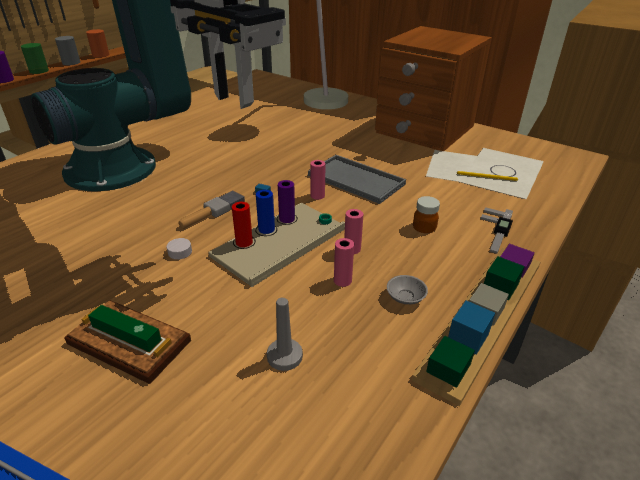

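Run:
```python
from h import *
for m,f,(a,b,c,d) in(("scene","c33",(405,190,450,240)),("side","s33",(205,290,250,340))):
    A=cv2.imread(f"pics/{m}0.png").astype(np.float32);B=cv2.imread(f"pics/{f}.png").astype(np.float32)
    print(m,"mean|diff|",np.abs(A-B)[b:d,a:c].mean(),"ref mandrel/desk",np.abs(A-B)[290:375,255:310].mean())
    g=lambda I:cv2.cvtColor(I/255,cv2.COLOR_BGR2GRAY)
    W=np.eye(2,3,dtype=np.float32);r,W=cv2.findTransformECC(g(A)[b:d,a:c],g(B)[b:d,a:c],W,cv2.MOTION_TRANSLATION);print(r,W[:,2])
```

```text
scene mean|diff| 1.2343704 ref mandrel/desk 1.2261676
0.9999848991742241 [0.0005404  0.00522965]
side mean|diff| 5.014815 ref mandrel/desk 4.9439573
0.9999112396775194 [ 0.00240466 -0.00734291]
```

View pics/w24c.png

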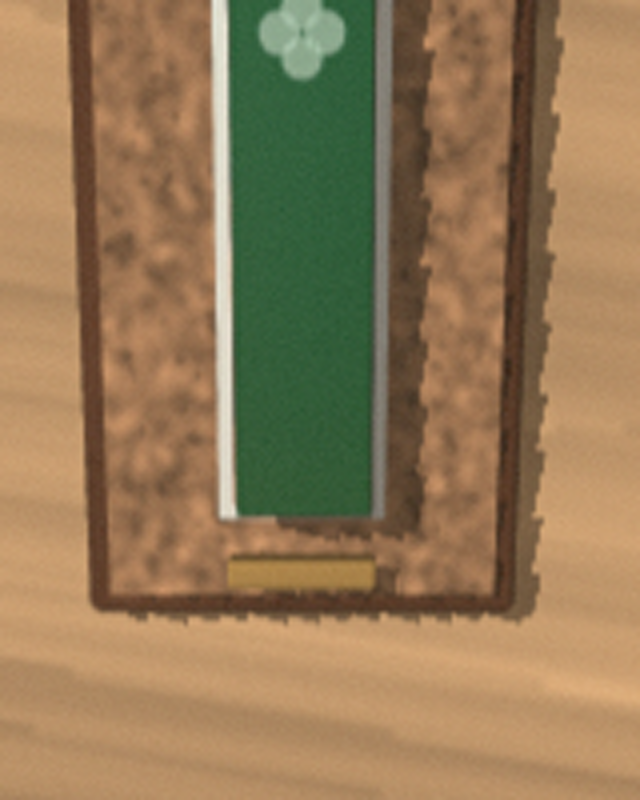

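Run:
```python
from h import *
s=snap("wrist");o=robot.get_obs()
M=R.from_euler("xyz",o["ee_rot"]).as_matrix();C=cv2.Rodrigues(np.array(s["rvec"]))[0];c=-C.T@s["tvec"]
off=M.T@(c-o["tool_pos"]);A=C@M
M9=R.from_euler("xyz",[-1.5705,0,np.radians(-80.48)]).as_matrix();p9=np.array([.4060,-.3310,.1270])
C9=A@M9.T;c9=p9+M9@off;s9=dict(s,rvec=cv2.Rodrigues(C9)[0].ravel(),tvec=-C9@c9)
def T(n,p,z,k=4,o_=(240,60)):
    q=(unp(s9,np.array(p,float)/k+np.array(o_),z)-p9)@M9*1000;print(n,np.round(q[:,[0,2]],2).tolist())
T("bar",[(237,517),(373,517),(228,5),(377,5)],.044)
T("outline",[(220,521),(385,521),(212,5),(394,5)],.02)
T("cork edge",[(109,597),(498,597)],.02)
im=cv2.imread("pics/w24.png");cv2.imwrite("pics/w24d.png",cv2.resize(im[0:80,240:400],None,fx=5,fy=5,interpolation=cv2.INTER_CUBIC))
```

```text
bar [[-12.36, 34.45], [13.48, 34.41], [-12.75, 123.94], [13.17, 123.9]]
outline [[-16.91, 29.8], [17.06, 29.76], [-16.83, 127.5], [17.43, 127.45]]
cork edge [[-40.35, 13.88], [40.86, 13.77]]
```

View pics/w24d.png

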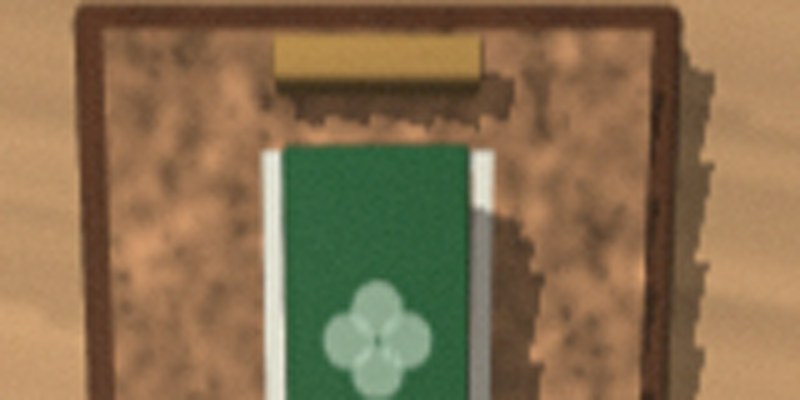

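Run:
```python
from h import *
print(robot.close_job(), robot.get_obs()["time"])
```

```text
the job is handed in; nothing more can be done
the job is handed in; nothing more can be done
```

The job is done and handed in at about 55 s. I stood the red, blue and purple tubes in the tray and laid the bar, clover up, inside the outline on the cork. I then put each tube back on its own spot.

**Last checks**
- **Tubes:** all three stand upright. Compared with the first pictures, each is within about 1 mm of where it started in the scene and side views.
- **Bar:** it lies inside the white outline between the stops, about 0.6 mm off centre lengthwise and about 0.35° off square. I measured this just after releasing it. The final views still showed it there, but I did not measure it again.
- **Bystanders:** the mandrel and wax ring show no movement. One check suggested the jar had shifted about half a pixel. A more precise image alignment showed no shift, so I take the jar as unmoved.

**What went wrong on the way:** my first two tries at the bar closed on nothing, just above it. The fingers really end about 25 mm short of the reported TCP. The bar did not move, and going 25 mm lower gave a firm grip.

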